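# Sort the goldsmith's bench into its trays

## Task

Clear up the five things left lying along the front of the bench: put the two soldering blocks (brown charcoal, white magnesia) in the grey metal tray, one in each bay; the two hand tools (steel punch, wooden-handled graver) in the green-lined wooden tray, one in each bay; and the black rubber wheel in the round white dish. Each must end up lying flat on the floor of its bay or dish, not propped on a wall, with the blocks the same way up as they are now; set the crumbly blocks down rather than dropping them, and leave the red tin and the cream tin where they stand.

Things in the scene. Friction and masses are not known exactly. Their poses are not given: they have to be found in the camera images.
- charcoal_mid (a point): dark brown charcoal soldering block, a plain block 35 (x) by 47 (y) by 35 (z) mm, loose, 0.03 to 0.07 kg; crumbly, so not to be dropped. Point: its centre, 17.5 mm above its underside; z up
- magnesia_mid (a point): cream-white magnesia soldering block, a plain block 41 (x) by 67 (y) by 27 (z) mm, loose, 0.04 to 0.09 kg; crumbly, so not to be dropped. Point: its centre, 13.5 mm above its underside; z up
- punch_mid (a point): grey steel doming punch lying on its side, thick and stubby, 17 (x) by 60 (y, its length) by 18 (z) mm, loose, 0.08 kg. Point: its centre, 9 mm above its underside
- graver_mid (a point): graver: a light wooden mushroom-shaped handle 21 mm thick and 31 mm long with a thin steel shank, 82 mm long in all along its y, lying on its side, loose, 0.05 kg. Point: the middle of the wooden handle, where to grip it (across x), 10.5 mm above the underside; from there the handle reaches 17 mm towards +y and the shank (4 mm wide, 10 mm high) ends 65 mm towards -y
- wheel_mid (a point): black rubber polishing wheel lying flat, a disc of 23 mm diameter, 10 mm high, with a dimple in its top, loose, 0.012 kg. Point: its centre, 5 mm above its underside
- steel_tray: dark grey metal two-bay tray for soldering blocks, fixed, 113 (x) by 196 (y) mm outside, 16 mm high, open on top; walls, floor and the divider 4 mm thick. The divider runs along the tray's x through its middle and is as high as the walls, so there are two bays, each 105 (x) by 92 (y) mm inside, centred at tray x = 0, y = +48 mm and y = -48 mm. Origin: centre of the underside, on the bench top; the floor inside is 4 mm higher. Stands up to 9 degrees askew.
- wood_tray: brown wooden two-bay tray with dark green lining, for hand tools, fixed, 113 (x) by 196 (y) mm outside, 16 mm high, open on top; walls, floor and the divider 4 mm thick. The divider runs along the tray's x through its middle and is as high as the walls, so there are two bays, each 105 (x) by 92 (y) mm inside, centred at tray x = 0, y = +48 mm and y = -48 mm. Origin: centre of the underside, on the bench top; the floor inside is 4 mm higher. Stands up to 9 degrees askew.
- white_dish: round white ceramic dish for polishing wheels, fixed, 106 mm across the rim and 100 mm across the foot, 16 mm high, open on top; walls and floor 4 mm thick, inside floor 92 mm across. Origin: centre of the underside, on the bench top
- red_tin_mid (a point): bystander: small open red tin, 56 mm diameter, 58 mm high, loose, stands to the robot's right of the work; to be left alone. Point: its centre, half-way up
- salve_mid (a point): bystander: cream screw tin with a white lid, 64 mm diameter, 56 mm high, loose, stands to the robot's left of the work; to be left alone. Point: its centre, half-way up

How it is judged:
By the outcome, as a careful person would: the job done as asked, in the order asked, and still so for the second after the job is handed in, with the robot touching nothing.
It also fails if it takes over 128 s, if anything falls off the work surface, if the arm or the gripper's body presses on something with over 40 N, if the wrist force passes 120 N, or if a joint passes its speed limit or range.

## Robot

A 6-joint arm with a two-finger parallel gripper is mounted at the origin on a cart in front of the work surface, level with it; the furniture and walls round the work are solid. World frame = base frame: x ahead of the robot, y to its left, z up, the work surface at z = 0. Lengths are in m, angles in rad, forces in N, time in s.
With the tool pointing down it reaches from about 0.225 to 0.875 m from the base axis. Payload 3.4 kg.
Tool frame: the origin (TCP) lies on the mounting face of the last link; the fingertips stand 173 mm ahead of it and the grasp point (between the pads) lies 155 mm ahead of it (nose_length is the distance from the TCP to the fingertips, in m); x points along the fingers, y is the direction in which the jaws open and shut, and the axes are right-handed (so a half turn about x gives the same grasp; the last joint's range is limited). The gripper opens to 85 mm and grips with 20 to 120 N. Pads are 22 mm wide; open, the fingers measure 114 mm over their backs; the gripper's body (76 mm by 85 mm) begins 54 mm behind the grasp point. The pads swing forward as they close: fully open they stand 13 mm farther back than shut.
Start: joints at [1.22, 0.276, 1.505, -0, 1.361, -0.121], TCP at [0.131, 0.56, 0.405] pointing down, gripper open.
Joint ranges: [-2.89, 2.89], [-0.75, 2.08], [0.22, 2.7], [-1.18, 4.32], [0.11, 2.71], [-2.7, 2.7]. Speed limits (rad/s): [2.57, 2.57, 3.14, 3.14, 3.14, 3.14].

## Interface

Orientations are given as a unit quaternion [x, y, z, w].
In Python, from rig import * gives the robot as it stands. The module is installed in compiled form; this text tells all that it offers.
- The arm moves only by the tool servo_tool, never from a script. Its argument "targets" is a list of rows, each a list of 5 numbers: the gripper's target within -1 to 1 (fully open at 1, half-way at 0, shut at -1), then the shift along the tool's x, y, z in cm, then the turn about the tool's x in degrees. In form: [[grip, x, y, z, yaw], ...]. A call has 1 to 12 rows; each row shifts and turns the pose as measured when the row begins, along the tool's axes as they then stand; what a row does not reach is not made up. A row lasts 1/12 s, in which the tool goes at most 41.7 mm and 7.16 degrees, less where a joint would pass 70% of its speed; a pose out of reach is approached as far as the arm can. A call with a gripper value outside its range is refused whole. The fingers move at their own pace and stop on an object; the grip force is fixed at half the most. Time passes only in rows, so rows that do not move let the fingers close. It gives the time, the measured TCP pose, the force and the opening at its end, in the units of the state.
- get_obs(): the state, without advancing time (a new reading comes with each control period).
- snapshot(name): name is "scene" or "side" or "wrist"; returns a dict with "img" (420x560x3 uint8, red, green, blue), "z_map" (420x560 float32, m along the optical axis (not along the pixel's ray), 0 where there is no reading), "camera_matrix" (3x3 intrinsics, pixels), "rvec" (rotation vector, rad) and "tvec" (3), from world to camera coordinates, as OpenCV has them; the wrist camera has in their place "tool_from_camera" (4x4, takes a point from camera to tool coordinates, whose origin is the TCP and whose axes are the tool frame's). Camera axes: x right, y down, z forward; pixel columns grow to the right and rows downward; lengths in m; the calibration is good to about 2 mm. A picture is of the moment at which its call begins: read the wrist's pose just before it.
- finish_job(): hands the job in, once; it reports no verdict.
The state is a dict: "time_s": time; "joint_positions": joint angles; "qd": joint speeds; "joint_torque": joint torques, N m; "eef_pos": TCP position; "tcp_rot": TCP orientation; "ft_force": force on the tool from outside, world axes, zero at the start; "moment": the same for the moment, N m; "opening": opening from 0.0 (shut) to 1.0 (fully open).
Only numpy, scipy, OpenCV 4.12 (cv2) and the standard library are available. Lean on these libraries where they do the work, as an engineer would, in place of code of your own. Each camera call takes 0.05 s, during which the arm holds its last target. There are 200 camera calls.

## Working session

There is one attempt and no reset: what is moved stays moved. The work goes in short steps, Python scripts to look and compute and a tool call to move; the robot and the scene stay as the last step left them, time stands still between calls to the robot, and variables do not carry over. Pictures are saved under pics/ and viewed, about 12 in all and at most 16, crops included, and the job is handed in when it is done.

Besides the shell and the picture viewer there is one more tool, called after ">>>" by a JSON object that holds its "api" and its "payload", one argument or row to a line. servo_tool: Moves the arm, as the interface text tells. Its arguments: {"type":"object","properties":{"targets":{"type":"array","items":{"type":"array","items":{"type":"number"}}}},"required":["targets"]}

```bash
mkdir -p pics; cat > h.py <<'E'
from rig import *
import numpy as np, cv2
from scipy.spatial.transform import Rotation as R
def cloud(s):
    K=s["camera_matrix"];z=s["z_map"];v,u=np.indices(z.shape)
    P=np.stack([(u-K[0,2])/K[0,0]*z,(v-K[1,2])/K[1,1]*z,z],-1)
    if "rvec" in s:
        M=cv2.Rodrigues(np.array(s["rvec"],float))[0]
        W=(P-np.array(s["tvec"]).ravel())@M
    else:
        T=np.array(s["tool_from_camera"]);o=s["o"]
        W=(P@T[:3,:3].T+T[:3,3])@R.from_quat(o["tcp_rot"]).as_matrix().T+o["eef_pos"]
    W[z==0]=np.nan
    return W
def shot(name,f):
    o=get_obs();s=snapshot(name);s["o"]=o
    np.savez(f"pics/{f}.npz",img=s["img"],W=cloud(s));cv2.imwrite(f"pics/{f}.png",s["img"][...,::-1])
    return s
E
python3 - <<'E'
from h import *
o=get_obs();print(o["time_s"],o["eef_pos"],o["tcp_rot"]);print(R.from_quat(o["tcp_rot"]).as_matrix().round(3))
for n in("scene","side","wrist"):
    s=shot(n,n+"0"); W=cloud(s);print(n,s["camera_matrix"].round(1).tolist(),np.nanmin(W.reshape(-1,3),0),np.nanmax(W.reshape(-1,3),0))
E
```

```text
0.0 [0.13091298 0.55969254 0.40385171] [ 0.08046547  0.70258221 -0.08168166  0.70230453]
[[-0.001  0.228  0.974]
 [-0.002  0.974 -0.228]
 [-1.    -0.002 -0.   ]]
scene [[389.1, 0.0, 281.7], [0.0, 389.1, 213.3], [0.0, 0.0, 1.0]] [-0.66557583 -1.53207283 -0.9133936 ] [1.6151856  0.84681246 0.67833779]
side [[453.5, 0.0, 282.7], [0.0, 453.5, 209.3], [0.0, 0.0, 1.0]] [-1.96309034 -1.19214486 -0.92952301] [0.90631331 2.23228235 0.79254541]
wrist [[333.5, 0.0, 280.5], [0.0, 333.5, 213.6], [0.0, 0.0, 1.0]] [-0.49793208 -0.5513443  -0.90937438] [0.64991144 1.08755441 0.32604261]
```

View pics/scene0.png

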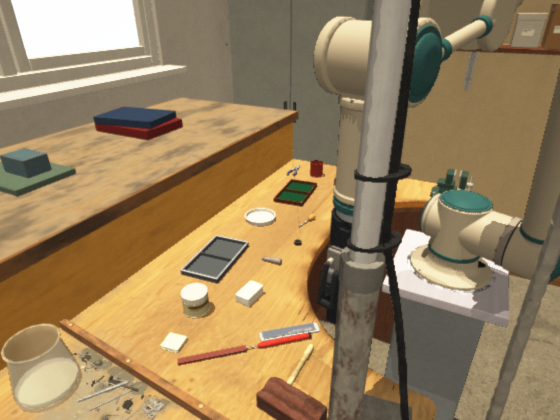

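The scene view shows the grey tray (216,258), wood tray (296,192), dish (260,217), magnesia (250,292), punch (272,261), wheel (298,242), graver (308,221), salve tin (195,298) and red tin (317,168). The charcoal isn't visible.

View pics/side0.png

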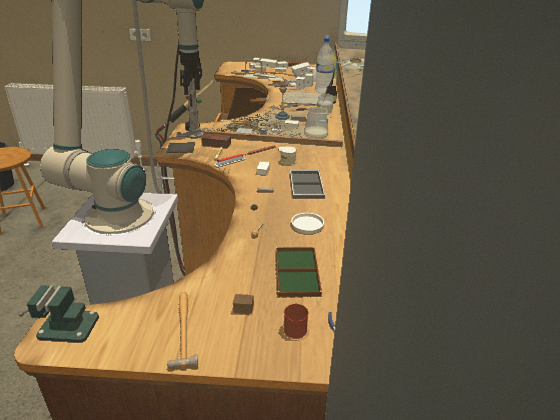

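```bash
python3 - <<'E'
from h import *
d=np.load("pics/scene0.npz");W=d["W"]
for n,u,v in [("tray",216,258),("wood",296,192),("dish",260,217),("mag",250,290),("punch",272,261),("wheel",298,242),("grav",312,218),("salve",195,290),("red",317,165)]:print(n,W[v,u].round(3))
E
```

```text
tray [0.605 0.269 0.006]
wood [ 0.587 -0.243  0.006]
dish [ 0.614 -0.006  0.004]
mag [0.43  0.37  0.027]
punch [0.453 0.211 0.007]
wheel [0.425 0.093 0.012]
grav [ 0.447 -0.068  0.011]
salve [0.525 0.46  0.058]
red [ 0.575 -0.426  0.058]
```

The side view shows the charcoal (243,304) near the wood tray (297,271). The red tin is at (295,320), the steel tray (307,184) and the dish (307,223). Next, footprints from the clouds.

```bash
python3 - <<'E'
from h import *
C=[np.load(f"pics/{n}0.npz") for n in("scene","side")]
# wheel z etc. min-area rects of points above the bench
seeds=dict(mag=(.43,.37,.06),punch=(.453,.211,.05),wheel=(.425,.093,.03),grav=(.447,-.068,.08),steel=(.605,.269,.13),wood=(.587,-.243,.13),dish=(.614,-.006,.075),salve=(.525,.46,.05),red=(.575,-.426,.05))
c=C[1]["W"][300,243];print("char",c);seeds["char"]=(c[0],c[1],.05)
for k,(x,y,r) in seeds.items():
  for n,d in zip(("scene","side"),C):
    W=d["W"].reshape(-1,3)
    p=W[(np.hypot(W[:,0]-x,W[:,1]-y)<r)&(W[:,2]>.005)&(W[:,2]<.1)]
    if len(p)<6: print(k,n,len(p));continue
    (cx,cy),(w,h),a=cv2.minAreaRect(p[:,:2].astype(np.float32))
    print(k,n,len(p),"c %.3f %.3f wh %.3f %.3f a %.0f ztop %.3f"%(cx,cy,w,h,a,np.percentile(p[:,2],95)))
E
```

```text
char [ 0.46111305 -0.4047949   0.03388404]
mag scene 450 c 0.434 0.368 wh 0.069 0.042 a 85 ztop 0.028
mag side 132 c 0.434 0.365 wh 0.081 0.041 a 87 ztop 0.027
punch scene 87 c 0.458 0.211 wh 0.060 0.016 a 8 ztop 0.017
punch side 59 c 0.457 0.200 wh 0.058 0.022 a 6 ztop 0.017
wheel scene 31 c 0.431 0.088 wh 0.019 0.021 a 25 ztop 0.012
wheel side 18 c 0.430 0.078 wh 0.017 0.023 a 6 ztop 0.010
grav scene 45 c 0.459 -0.055 wh 0.066 0.016 a 68 ztop 0.020
grav side 43 c 0.477 -0.077 wh 0.064 0.075 a 53 ztop 0.020
steel scene 755 c 0.605 0.268 wh 0.116 0.201 a 5 ztop 0.017
steel side 332 c 0.604 0.264 wh 0.114 0.212 a 6 ztop 0.017
wood scene 416 c 0.588 -0.244 wh 0.115 0.207 a 5 ztop 0.016
wood side 770 c 0.587 -0.247 wh 0.113 0.202 a 6 ztop 0.016
dish scene 219 c 0.613 -0.000 wh 0.100 0.109 a 28 ztop 0.016
dish side 229 c 0.612 -0.006 wh 0.103 0.108 a 17 ztop 0.015
salve scene 797 c 0.527 0.463 wh 0.062 0.062 a 90 ztop 0.057
salve side 233 c 0.527 0.453 wh 0.058 0.065 a 4 ztop 0.055
red scene 150 c 0.585 -0.442 wh 0.053 0.049 a 25 ztop 0.055
red side 359 c 0.585 -0.448 wh 0.056 0.037 a 25 ztop 0.056
char scene 10 c 0.480 -0.383 wh 0.004 0.024 a 20 ztop 0.033
char side 354 c 0.460 -0.400 wh 0.040 0.046 a 87 ztop 0.035
```

>>> {"api": "servo_tool", "payload": {
  "targets": [
    [1,0,0,0,-6.6],
    [1,0,0,0,-6.6],
    [1,0,-2.6,2.7,0],
    [1,0,-2.6,2.7,0],
    [1,0,-2.6,2.7,0],
    [1,0,-2.6,2.7,0],
    [1,0,-2.6,2.7,0],
    [1,0,-2.6,2.7,0],
    [1,0,-2.6,2.7,0],
    [1,0,-2.6,2.7,0],
    [1,0,-2.6,2.7,0],
    [1,0,-2.6,2.7,0]
  ]
}}

```text
time_s: 1.15
eef_pos: [0.4095, 0.2981, 0.399]
tcp_rot: [-0.011, 0.709, 0.009, 0.705]
ft_force: [0.1, 0.3, -0.5]
opening: 0.998
```

```bash
python3 - <<'E'
from h import *
s=shot("wrist","w1");print(R.from_quat(s["o"]["tcp_rot"]).as_matrix().round(3),np.array(s["tool_from_camera"]).round(3).tolist())
E
```

```text
[[-0.007 -0.028  1.   ]
 [-0.002  1.     0.028]
 [-1.    -0.002 -0.007]] [[0.0, -0.297, 0.955, 0.03], [1.0, 0.0, -0.0, 0.001], [-0.0, 0.955, 0.297, -0.076], [0.0, 0.0, 0.0, 1.0]]
```

View pics/w1.png

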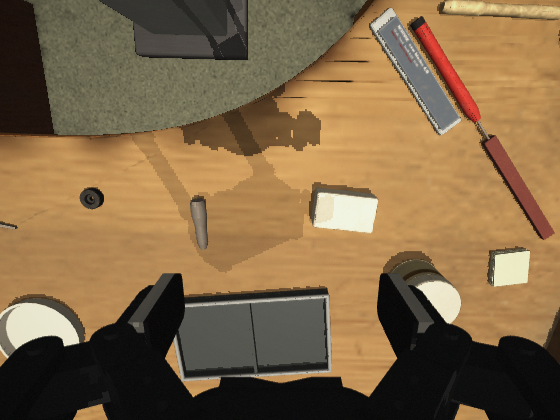

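>>> {"api": "servo_tool", "payload": {
  "targets": [
    [1,0,-4.1,0,0],
    [1,0,-4.1,0,0],
    [1,0,-4.1,0,0],
    [1,0,-4.1,0,0],
    [1,0,-4.1,0,0],
    [1,0,-4.1,0,0],
    [1,0,-4.1,0,0],
    [1,0,-4.1,0,0],
    [1,0,0,0,0]
  ]
}}

```text
time_s: 1.95
eef_pos: [0.4234, -0.0384, 0.3985]
tcp_rot: [-0.011, 0.707, 0.004, 0.707]
ft_force: [1.2, 0.3, -0.2]
opening: 0.994
```

The wrist view shows the wheel (91,198), punch (200,222), magnesia (345,209), steel tray (255,335) and salve tin (430,295).

```bash
python3 -c "
from h import *
shot('wrist','w2')"
```

>>> {"api": "servo_tool", "payload": {
  "targets": [
    [1,0,-4.1,0,0],
    [1,0,-4.1,0,0],
    [1,0,-4.1,0,0],
    [1,0,-4.1,0,0],
    [1,0,-4.1,0,0],
    [1,0,-4.1,0,0],
    [1,0,-4.1,0,0],
    [1,0,-4.1,0,0],
    [1,0,0,0,0]
  ]
}}

```text
time_s: 2.75
eef_pos: [0.4366, -0.3614, 0.3955]
tcp_rot: [-0.012, 0.706, 0.016, 0.708]
ft_force: [0.5, -0.5, 0.3]
opening: 1.002
```

```bash
python3 - <<'E'
from h import *
s=shot('wrist','w3')
a=np.load('pics/w2.npz')['img'];b=np.load('pics/w3.npz')['img']
cv2.imwrite('pics/w23.png',np.hstack([a[60:400],b[60:400]])[...,::-1][:, :, :] if 0 else cv2.resize(np.vstack([a[80:380],b[80:380]])[...,::-1],(560,600)))
E
```

```text
(no output)
```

View pics/w23.png

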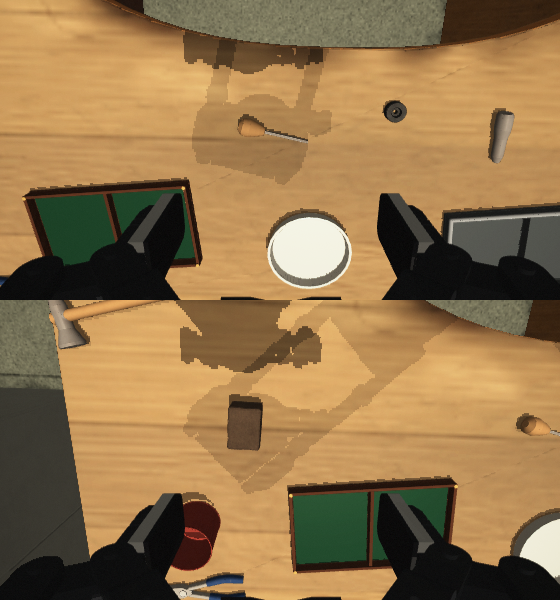

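Upper half: graver handle (250,127) with its shank to (305,141), wheel (395,111), punch (500,135), dish (310,250) and wood tray (110,230). Lower half: charcoal (244,425), red tin (198,535), wood tray (372,525).

```bash
cat >> h.py <<'E'
def obj(f,x,y,r,zlo,zhi=.1):
    W=np.load(f"pics/{f}.npz")["W"].reshape(-1,3)
    p=W[(np.hypot(W[:,0]-x,W[:,1]-y)<r)&(W[:,2]>zlo)&(W[:,2]<zhi)]
    (cx,cy),(w,h),a=cv2.minAreaRect(p[:,:2].astype(np.float32))
    print(f,len(p),"c %.4f %.4f wh %.4f %.4f a %.1f ztop %.4f"%(cx,cy,w,h,a,np.percentile(p[:,2],95)))
def jaw():
    o=get_obs();M=R.from_quat(o["tcp_rot"]).as_matrix();return np.degrees(np.arctan2(M[1,1],M[0,1])),o["eef_pos"].round(4),M
def go(x,y,z,a=None):
    j,p,M=jaw();d=M.T@(np.array([x,y,z])-p)*100
    print("jaw %.1f"%j,"tcp",p,"tool axis",M[:,0].round(3),"shift cm",d.round(2),"" if a is None else "yaw %.1f"%(j-a))
E
python3 - <<'E'
from h import *
print("char");obj("w3",.46,-.4,.05,.028);obj("w3",.46,-.4,.05,.006)
print("mag");obj("w1",.434,.367,.06,.022);obj("w1",.434,.367,.06,.006)
print("punch");obj("w1",.457,.21,.05,.008);obj("w2",.457,.21,.05,.008)
print("wheel");obj("w1",.43,.09,.03,.006);obj("w2",.43,.09,.03,.006)
print("grav");obj("w2",.46,-.06,.06,.012);obj("w2",.46,-.06,.07,.004);
print("wood");obj("w3",.588,-.244,.13,.012);obj("w3",.588,-.244,.13,-.01)
print("steel");obj("w1",.605,.268,.13,.012);print("dish");obj("w2",.613,-.003,.07,.01)
W=np.load("pics/w2.npz")["W"]
for u,v in [(250,207),(305,221),(280,214),(240,200)]: print(W[v,u].round(3))
go(.46,-.4,.25,90)
E
```

```text
char
w3 1413 c 0.4614 -0.3965 wh 0.0344 0.0465 a 87.9 ztop 0.0368
w3 1590 c 0.4614 -0.3964 wh 0.0347 0.0465 a 87.7 ztop 0.0367
mag
w1 2221 c 0.4343 0.3679 wh 0.0664 0.0406 a 85.6 ztop 0.0288
w1 2451 c 0.4343 0.3679 wh 0.0664 0.0406 a 85.6 ztop 0.0288
punch
w1 630 c 0.4585 0.2076 wh 0.0602 0.0167 a 3.8 ztop 0.0187
w2 729 c 0.4585 0.2054 wh 0.0603 0.0160 a 2.4 ztop 0.0187
wheel
w1 355 c 0.4314 0.0866 wh 0.0219 0.0224 a 80.6 ztop 0.0123
w2 345 c 0.4315 0.0857 wh 0.0226 0.0224 a 79.7 ztop 0.0120
grav
w2 376 c 0.4522 -0.0734 wh 0.0293 0.0196 a 85.8 ztop 0.0217
w2 549 c 0.4565 -0.0484 wh 0.0810 0.0194 a 81.3 ztop 0.0214
wood
w3 2121 c 0.5890 -0.2427 wh 0.1143 0.1962 a 5.7 ztop 0.0179
w3 24461 c 0.5811 -0.2507 wh 0.2406 0.2596 a 44.3 ztop 0.0159
steel
w1 2277 c 0.6056 0.2674 wh 0.1147 0.1968 a 5.8 ztop 0.0188
dish
w2 1194 c 0.6135 -0.0019 wh 0.1049 0.1045 a 36.8 ztop 0.0178
[ 0.45  -0.074  0.02 ]
[ 0.469 -0.012  0.005]
[ 0.461 -0.041  0.009]
[ 0.447 -0.087  0.002]
jaw 92.3 tcp [ 0.4364 -0.3582  0.3953] tool axis [ 0.002  0.01  -1.   ] shift cm [14.49 -4.42  2.15] yaw 2.3
```

>>> {"api": "servo_tool", "payload": {
  "targets": [
    [1,3.6,-1.0,0.7,4.3],
    [1,3.6,-1.0,0.7,0],
    [1,3.6,-1.0,0.7,0],
    [1,3.6,-0.8,0.3,0],
    [1,0,0,0,0]
  ]
}}

```text
time_s: 3.22
eef_pos: [0.4666, -0.3875, 0.2498]
tcp_rot: [0.016, 0.704, -0.008, 0.71]
ft_force: [-0.2, 1.2, -0.7]
opening: 0.998
```

```bash
python3 -c "
from h import *
go(.4614,-.3964,.18,88)"
```

```text
jaw 88.1 tcp [ 0.4666 -0.3875  0.2498] tool axis [ 0.009  0.011 -1.   ] shift cm [ 6.96 -0.99 -0.55] yaw 0.1
```

>>> {"api": "servo_tool", "payload": {
  "targets": [
    [1,2.5,-0.6,-0.4,0],
    [1,2.5,-0.5,-0.3,0],
    [1,1.6,0,0,0],
    [1,0.4,0,0,0]
  ]
}}

```text
time_s: 3.55
eef_pos: [0.4641, -0.3897, 0.182]
tcp_rot: [0.014, 0.703, -0.004, 0.711]
ft_force: [-0.3, 0.5, -0.4]
opening: 1.004
```

```bash
cat >> h.py <<'E'
def go(x,y,z,a=None):   # x,y of the grasp point, z of the TCP
    j,p,M=jaw();g=p+M[:,0]*.155;t=np.array([x,y,z-.155])
    d=M.T@(t-g)*100
    print("jaw %.1f"%j,"tcp",p,"axis",M[:2,0].round(3),"shift cm",d.round(2),"" if a is None else "yaw %.1f"%((j-a+90)%180-90), "q6 %.2f"%get_obs()["joint_positions"][5])
E
python3 -c "
from h import *
go(.4614,-.3964,.18,88)"
```

```text
jaw 88.5 tcp [ 0.4641 -0.3897  0.182 ] axis [0.011 0.014] shift cm [ 0.18 -0.91 -0.41] yaw 0.5 q6 -2.38
```

>>> {"api": "servo_tool", "payload": {
  "targets": [
    [1,0.1,-0.9,-0.4,0],
    [1,0.1,0,0,0]
  ]
}}

```text
time_s: 3.72
eef_pos: [0.4612, -0.3963, 0.182]
tcp_rot: [0.013, 0.703, -0.003, 0.711]
ft_force: [0.6, -0.5, 0.7]
opening: 0.999
```

```bash
python3 -c "
from h import *
go(.4614,-.3964,.18,88)"
```

```text
jaw 88.7 tcp [ 0.4612 -0.3963  0.182 ] axis [0.011 0.015] shift cm [ 0.2  -0.25 -0.15] yaw 0.7 q6 -2.39
```

>>> {"api": "servo_tool", "payload": {
  "targets": [
    [1,0.3,-0.25,-0.15,0],
    [-1,0,0,0,0],
    [-1,0,0,0,0],
    [-1,0,0,0,0],
    [-1,0,0,0,0],
    [-1,0,0,0,0],
    [-1,0,0,0,0],
    [-1,0,0,0,0],
    [-1,0,0,0,0]
  ]
}}

```text
time_s: 4.47
eef_pos: [0.4614, -0.4, 0.1866]
tcp_rot: [0.01, 0.7, -0.006, 0.714]
ft_force: [0.2, 0.6, -0.1]
opening: 0.396
```

>>> {"api": "servo_tool", "payload": {
  "targets": [
    [-1,0,0,0,0],
    [-1,-3,0,0,0],
    [-1,-3,0,0,0],
    [-1,-2,0,0,0],
    [-1,0,0,0,0]
  ]
}}

```text
time_s: 4.88
eef_pos: [0.459, -0.3998, 0.2656]
tcp_rot: [0.013, 0.702, -0.003, 0.712]
ft_force: [0.9, -1.2, -1.0]
opening: 0.397
```

```bash
python3 -c "
from h import *
shot('side','s1');obj('s1',.46,-.40,.06,.03,.2)
W=np.load('pics/s1.npz')['W'].reshape(-1,3);img=np.load('pics/s1.npz')['img'].reshape(-1,3)
m=(np.hypot(W[:,0]-.46,W[:,1]+.4)<.04)&(W[:,2]>.005)&(W[:,2]<.25);print(np.histogram(W[m,2],np.arange(0,.26,.01)))
c=np.load('pics/s1.npz')['img'][180:400,160:360,::-1];cv2.imwrite('pics/s1c.png',cv2.resize(c,None,fx=2.5,fy=2.5))
go(.6104,.2197,.27,95.8)"
```

```text
s1 623 c 0.4563 -0.4159 wh 0.0874 0.0461 a 85.8 ztop 0.1976
(array([  0,   0,   0,   0,   0,   0,   0,   0,  49,  49,  71,  97,  15,
        11,   9,  17,  35,  32,  39,  54,  32,  35,  99, 107, 106]), array([0.  , 0.01, 0.02, 0.03, 0.04, 0.05, 0.06, 0.07, 0.08, 0.09, 0.1 ,
       0.11, 0.12, 0.13, 0.14, 0.15, 0.16, 0.17, 0.18, 0.19, 0.2 , 0.21,
       0.22, 0.23, 0.24, 0.25]))
jaw 88.7 tcp [ 0.4586 -0.3994  0.2639] axis [0.012 0.015] shift cm [ 0.51 62.   13.57] yaw -7.1 q6 -2.39
```

View pics/s1c.png

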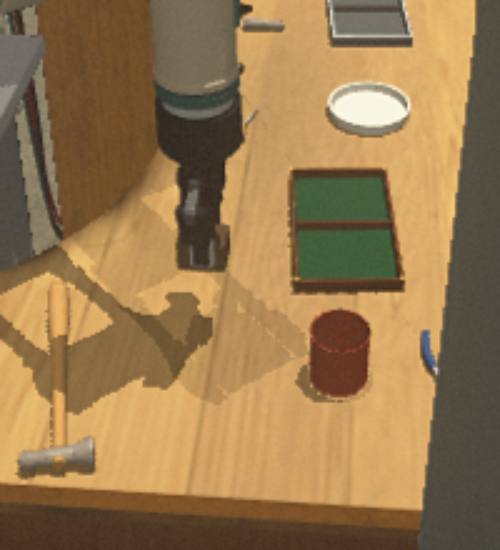

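The charcoal is in the jaws, clear of the bench, and the red tin is untouched. I'm carrying it to the near (-y) bay of the steel tray.

>>> {"api": "servo_tool", "payload": {
  "targets": [
    [-1,0,4,0.85,-3.5],
    [-1,0,4,0.85,-3.5],
    [-1,0,4,0.85,0],
    [-1,0,4,0.85,0],
    [-1,0,4,0.85,0],
    [-1,0,4,0.85,0],
    [-1,0,4,0.85,0],
    [-1,0,4,0.85,0],
    [-1,0,4,0.85,0],
    [-1,0,4,0.85,0],
    [-1,0,4,0.85,0],
    [-1,0,4,0.85,0]
  ]
}}

```text
time_s: 5.93
eef_pos: [0.515, 0.0905, 0.2542]
tcp_rot: [-0.025, 0.709, 0.037, 0.703]
ft_force: [0.7, -0.4, -0.7]
opening: 0.394
```

```bash
python3 -c "
from h import *
go(.6104,.2197,.27,95.8)"
```

```text
jaw 95.1 tcp [0.515  0.0905 0.2542] axis [-0.009  0.016] shift cm [-1.46 11.79 10.75] yaw -0.7 q6 -1.64
```

>>> {"api": "servo_tool", "payload": {
  "targets": [
    [-1,-0.5,2.9,2.7,0],
    [-1,-0.4,2.9,2.7,0],
    [-1,-0.3,2.9,2.7,0],
    [-1,0,2.9,2.7,0],
    [-1,0,0.6,0.5,0],
    [-1,0,0,0,0]
  ]
}}

```text
time_s: 6.43
eef_pos: [0.6142, 0.2383, 0.2552]
tcp_rot: [-0.029, 0.715, 0.041, 0.697]
ft_force: [0.3, -0.5, -0.7]
opening: 0.397
```

```bash
python3 -c "
from h import *
go(.6104,.2197,.19,95.8)"
```

```text
jaw 95.7 tcp [0.6142 0.2383 0.2552] axis [-0.027  0.016] shift cm [ 6.49 -2.23 -0.01] yaw -0.1 q6 -1.42
```

>>> {"api": "servo_tool", "payload": {
  "targets": [
    [-1,2,-1.1,0,0],
    [-1,2,-1.0,0,0],
    [-1,1.3,0,0,0],
    [-1,0,0,0,0]
  ]
}}

```text
time_s: 6.77
eef_pos: [0.6116, 0.2164, 0.1951]
tcp_rot: [-0.03, 0.718, 0.041, 0.694]
ft_force: [-0.9, -0.4, -0.7]
opening: 0.396
```

```bash
python3 -c "
from h import *
go(.6104,.2197,.19,95.8)"
```

```text
jaw 95.8 tcp [0.6116 0.2164 0.1951] axis [-0.035  0.014] shift cm [0.51 0.07 0.45] yaw -0.0 q6 -1.46
```

>>> {"api": "servo_tool", "payload": {
  "targets": [
    [-1,0.3,0.05,0.2,0],
    [-1,0.2,0,0.1,0],
    [-1,0,0,0,0]
  ]
}}

```text
time_s: 7.02
eef_pos: [0.6126, 0.2153, 0.1914]
tcp_rot: [-0.029, 0.72, 0.04, 0.692]
ft_force: [0.5, 0.1, -0.9]
opening: 0.396
```

>>> {"api": "servo_tool", "payload": {
  "targets": [
    [-1,0.2,0,0,0],
    [-1,0,0,0,0]
  ]
}}

```text
time_s: 7.18
eef_pos: [0.6127, 0.2147, 0.1912]
tcp_rot: [-0.029, 0.719, 0.04, 0.693]
ft_force: [0.0, -0.7, -0.3]
opening: 0.396
```

>>> {"api": "servo_tool", "payload": {
  "targets": [
    [-1,0.4,0,0,0],
    [-1,0.2,0,0,0]
  ]
}}

```text
time_s: 7.35
eef_pos: [0.6127, 0.2147, 0.1905]
tcp_rot: [-0.029, 0.718, 0.041, 0.695]
ft_force: [-2.2, -0.6, 6.9]
opening: 0.396
```

Contact at TCP z ≈ 0.190, as predicted. Releasing with a small opening.

>>> {"api": "servo_tool", "payload": {
  "targets": [
    [0.05,0,0,0,0],
    [0.05,0,0,0,0],
    [0.05,0,0,0,0],
    [0.05,-0.5,0,0,0],
    [0.05,-3,0,0,0],
    [0.4,-4,0,0,0],
    [1,-4,0,0,0],
    [1,0,0,0,0]
  ]
}}

```text
time_s: 8.02
eef_pos: [0.616, 0.2122, 0.3058]
tcp_rot: [-0.029, 0.721, 0.04, 0.691]
ft_force: [1.1, -0.2, 0.7]
opening: 0.922
```

```bash
python3 -c "
from h import *
shot('wrist','w4');obj('w4',.61,.22,.045,.03)
go(.4343,.3679,.25,-4.4)"
```

```text
w4 2692 c 0.6037 0.2175 wh 0.0465 0.0340 a 6.3 ztop 0.0408
jaw 95.6 tcp [0.6149 0.212  0.3025] axis [-0.048  0.011] shift cm [  6.26  16.94 -15.46] yaw -80.0 q6 -1.46
```

View pics/w4.png

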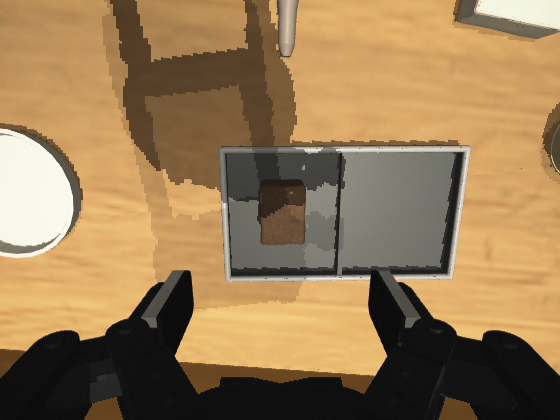

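The charcoal lies flat in the left bay (282,212), top at 0.041 as expected. Next the magnesia: turn the jaws by +100°.

>>> {"api": "servo_tool", "payload": {
  "targets": [
    [1,0,3.7,-1,7.1],
    [1,0,3.5,-1.5,7.1],
    [1,0,3,-2,7.1],
    [1,0,2,-3,7.1],
    [1,0,0,0,7.1],
    [1,0,0,0,7.1],
    [1,0,0,0,7.1],
    [1,0,0,0,7.1],
    [1,0,0,0,7.1],
    [1,0,0,0,7.1],
    [1,0,0,0,7.1],
    [1,0,0,0,7.1]
  ]
}}

```text
time_s: 9.07
eef_pos: [0.5421, 0.3478, 0.2912]
tcp_rot: [0.442, 0.558, -0.472, 0.521]
ft_force: [-0.5, 0.3, 0.9]
opening: 0.998
```

```bash
python3 -c "
from h import *
go(.4343,.3679,.25,-4.4)"
```

```text
jaw 9.4 tcp [0.5421 0.3478 0.2912] axis [-0.068  0.001] shift cm [ 4.81 -8.97 -3.51] yaw 13.8 q6 0.28
```

>>> {"api": "servo_tool", "payload": {
  "targets": [
    [1,0.5,-3,-1,7],
    [1,0.5,-3,-0.7,7],
    [1,0.5,-1.5,0,0]
  ]
}}

```text
time_s: 9.32
eef_pos: [0.466, 0.359, 0.2765]
tcp_rot: [-0.504, -0.493, 0.54, -0.46]
ft_force: [0.1, -0.6, -0.6]
opening: 1.0
```

```bash
python3 -c "
from h import *
go(.4343,.3679,.25,-4.4);print(get_obs()['joint_positions'])"
```

```text
jaw -5.3 tcp [0.466  0.359  0.2765] axis [-0.069 -0.001] shift cm [ 2.83 -1.98 -0.73] yaw -0.9 q6 0.60
[0.52706658 0.40685609 1.64376075 0.0372073  1.15180559 0.60250806]
```

The tool tilt has drifted to about 4°. I'll check what causes it before gripping a block.

>>> {"api": "servo_tool", "payload": {
  "targets": [
    [1,0,0,0,0],
    [1,0,0,0,0],
    [1,0,0,0,0],
    [1,0,0,0,0],
    [1,0,0,0,0],
    [1,0,0,0,0]
  ]
}}

```text
time_s: 9.82
eef_pos: [0.4651, 0.3584, 0.2724]
tcp_rot: [-0.5, -0.493, 0.542, -0.46]
ft_force: [-0.2, 0.5, -0.7]
opening: 1.004
```

```bash
python3 -c "
from h import *
go(.4343,.3679,.25,-4.4)"
```

```text
jaw -5.1 tcp [0.4651 0.3584 0.2724] axis [-0.075 -0.006] shift cm [ 2.42 -1.82 -0.89] yaw -0.7 q6 0.60
```

>>> {"api": "servo_tool", "payload": {
  "targets": [
    [1,4,0,0,0]
  ]
}}

```text
time_s: 9.9
eef_pos: [0.4665, 0.3601, 0.2389]
tcp_rot: [-0.507, -0.492, 0.536, -0.462]
ft_force: [1.9, 1.9, -0.4]
opening: 1.002
```

```bash
python3 -c "
from h import *
go(.4343,.3679,.25,-4.4)"
```

```text
jaw -5.1 tcp [0.4665 0.3601 0.2389] axis [-0.06   0.003] shift cm [-0.94 -2.41 -0.52] yaw -0.7 q6 0.60
```

>>> {"api": "servo_tool", "payload": {
  "targets": [
    [1,-4,0,0,0]
  ]
}}

```text
time_s: 9.98
eef_pos: [0.4609, 0.3549, 0.253]
tcp_rot: [-0.491, -0.495, 0.552, -0.458]
ft_force: [-3.8, -2.0, -4.9]
opening: 1.0
```

```bash
python3 -c "
from h import *
go(.4343,.3679,.25,-4.4)"
```

```text
jaw -5.3 tcp [0.4609 0.3549 0.253 ] axis [-0.099 -0.02 ] shift cm [ 0.46 -1.23 -1.51] yaw -0.9 q6 0.60
```

>>> {"api": "servo_tool", "payload": {
  "targets": [
    [1,0,-4,0,0]
  ]
}}

```text
time_s: 10.07
eef_pos: [0.4364, 0.3601, 0.2609]
tcp_rot: [-0.496, -0.492, 0.549, -0.459]
ft_force: [2.5, 3.2, 2.2]
opening: 1.0
```

```bash
python3 -c "
from h import *
go(.4343,.3679,.25,-4.4)"
```

```text
jaw -5.4 tcp [0.4364 0.3601 0.2609] axis [-0.087 -0.015] shift cm [ 1.03  1.14 -1.14] yaw -1.0 q6 0.63
```

>>> {"api": "servo_tool", "payload": {
  "targets": [
    [1,0,0,0,7]
  ]
}}

```text
time_s: 10.15
eef_pos: [0.4307, 0.3584, 0.2575]
tcp_rot: [-0.517, -0.459, 0.583, -0.426]
ft_force: [-2.2, -1.0, -0.6]
opening: 1.004
```

```bash
python3 -c "
from h import *
go(.4343,.3679,.25,-4.4)"
```

```text
jaw -12.6 tcp [0.4307 0.3584 0.2575] axis [-0.102 -0.022] shift cm [ 0.6   1.69 -1.7 ] yaw -8.2 q6 0.76
```

>>> {"api": "servo_tool", "payload": {
  "targets": [
    [1,0,0,0,-7]
  ]
}}

```text
time_s: 10.23
eef_pos: [0.4314, 0.3586, 0.2572]
tcp_rot: [-0.492, -0.492, 0.555, -0.455]
ft_force: [0.7, 1.9, -0.5]
opening: 1.001
```

```bash
python3 -c "
from h import *
go(.4343,.3679,.25,-4.4)"
```

```text
jaw -5.8 tcp [0.4314 0.3586 0.2572] axis [-0.101 -0.021] shift cm [ 0.58  1.79 -1.46] yaw -1.4 q6 0.64
```

>>> {"api": "servo_tool", "payload": {
  "targets": [
    [1,-3,0,0,0],
    [1,-3,0,0,0],
    [1,-3,0,0,0],
    [1,0,0,0,0],
    [1,0,0,0,0]
  ]
}}

```text
time_s: 10.65
eef_pos: [0.4427, 0.3599, 0.348]
tcp_rot: [-0.49, -0.493, 0.557, -0.455]
ft_force: [0.6, -0.8, -0.8]
opening: 0.992
```

```bash
python3 -c "
from h import *
go(.4343,.3679,.25,-4.4)"
```

```text
jaw -5.8 tcp [0.4427 0.3599 0.348 ] axis [-0.105 -0.024] shift cm [ 9.72  1.68 -1.59] yaw -1.4 q6 0.64
```

>>> {"api": "servo_tool", "payload": {
  "targets": [
    [1,1,0,0,0],
    [1,1,0,0,0],
    [1,1,0,0,0],
    [1,1,0,0,0],
    [1,1,0,0,0],
    [1,1,0,0,0],
    [1,1,0,0,0],
    [1,1,0,0,0]
  ]
}}

```text
time_s: 11.32
eef_pos: [0.4322, 0.3553, 0.2544]
tcp_rot: [-0.487, -0.493, 0.56, -0.454]
ft_force: [-0.3, -0.0, -0.2]
opening: 1.0
```

```bash
python3 -c "
from h import *
go(.4343,.3679,.25,-4.4)"
```

```text
jaw -5.9 tcp [0.4322 0.3553 0.2544] axis [-0.114 -0.03 ] shift cm [ 0.27  1.83 -1.92] yaw -1.5 q6 0.63
```

>>> {"api": "servo_tool", "payload": {
  "targets": [
    [1,0,-3,0,0],
    [1,0,-3,0,0],
    [1,0,0,0,0],
    [1,0,0,0,0]
  ]
}}

```text
time_s: 11.65
eef_pos: [0.3677, 0.3582, 0.2489]
tcp_rot: [-0.48, -0.492, 0.568, -0.452]
ft_force: [0.5, 0.3, -0.6]
opening: 0.999
```

```bash
python3 -c "
from h import *
go(.4343,.3679,.25,-4.4)"
```

```text
jaw -6.1 tcp [0.3677 0.3582 0.2489] axis [-0.13  -0.042] shift cm [-1.16  8.4  -2.47] yaw -1.7 q6 0.70
```

>>> {"api": "servo_tool", "payload": {
  "targets": [
    [1,0,0,3,0],
    [1,0,0,3,0],
    [1,0,0,0,0],
    [1,0,0,0,0]
  ]
}}

```text
time_s: 11.98
eef_pos: [0.3612, 0.2965, 0.2472]
tcp_rot: [-0.477, -0.493, 0.569, -0.453]
ft_force: [0.8, 0.0, -0.0]
opening: 0.997
```

```bash
python3 -c "
from h import *
go(.4343,.3679,.25,-4.4)"
```

```text
jaw -6.0 tcp [0.3612 0.2965 0.2472] axis [-0.135 -0.045] shift cm [-1.75  8.45 -8.69] yaw -1.6 q6 0.61
```

```bash
python3 -c "
from h import *
o=get_obs();print(o['joint_positions'].round(4),o['qd'].round(3),o['joint_torque'].round(2),o['eef_pos'].round(4));go(.4343,.3679,.25,-4.4)"
```

```text
[0.5264 0.303  1.913  0.0328 1.0659 0.6093] [-0.035 -0.004  0.043 -0.03   0.008 -0.012] [-5.000e-02 -3.675e+01 -1.688e+01  7.000e-02  9.700e-01 -2.000e-02] [0.3612 0.2965 0.2472]
jaw -6.0 tcp [0.3612 0.2965 0.2472] axis [-0.135 -0.045] shift cm [-1.75  8.45 -8.69] yaw -1.6 q6 0.61
```

>>> {"api": "servo_tool", "payload": {
  "targets": [
    [1,0,0,0,0],
    [1,0,0,0,0],
    [1,0,0,0,0],
    [1,0,0,0,0],
    [1,0,0,0,0],
    [1,0,0,0,0]
  ]
}}

```text
time_s: 12.48
eef_pos: [0.3634, 0.2985, 0.2455]
tcp_rot: [-0.477, -0.493, 0.569, -0.453]
ft_force: [-0.0, 0.6, -0.2]
opening: 0.994
```

```bash
python3 -c "
from h import *
o=get_obs();print(o['joint_positions'].round(4),o['qd'].round(3),o['joint_torque'].round(2),o['eef_pos'].round(4));go(.4343,.3679,.25,-4.4)"
```

```text
[0.5274 0.3086 1.9093 0.0336 1.0633 0.61  ] [ 0.008  0.007 -0.005  0.001 -0.003  0.002] [ -0.07 -36.69 -17.68   0.13   0.77  -0.  ] [0.3634 0.2985 0.2455]
jaw -6.0 tcp [0.3634 0.2985 0.2455] axis [-0.135 -0.044] shift cm [-1.87  8.22 -8.45] yaw -1.6 q6 0.61
```

>>> {"api": "servo_tool", "payload": {
  "targets": [
    [1,0,0,0,0],
    [1,0,0,0,0],
    [1,0,0,0,0],
    [1,0,0,0,0],
    [1,0,0,0,0],
    [1,0,0,0,0]
  ]
}}

```text
time_s: 12.98
eef_pos: [0.3635, 0.2993, 0.2457]
tcp_rot: [-0.477, -0.494, 0.569, -0.453]
ft_force: [0.0, 0.3, -0.6]
opening: 0.996
```

```bash
python3 -c "
from h import *
o=get_obs();print(o['joint_positions'].round(4),o['qd'].round(3),o['joint_torque'].round(2),o['eef_pos'].round(4));go(.4343,.3679,.25,-4.4)"
```

```text
[0.5287 0.3088 1.9083 0.0338 1.0631 0.61  ] [-0.001 -0.     0.001  0.001 -0.002  0.001] [ 1.000e-02 -3.672e+01 -1.772e+01  1.300e-01  7.700e-01  0.000e+00] [0.3635 0.2993 0.2457]
jaw -5.9 tcp [0.3635 0.2993 0.2457] axis [-0.134 -0.044] shift cm [-1.83  8.22 -8.36] yaw -1.5 q6 0.61
```

```bash
python3 -c "
from h import *
P=np.vstack([np.load(f'pics/{n}.npz')['W'].reshape(-1,3) for n in('scene0','side0','wrist0','w1','w2','w3')])
P=P[np.isfinite(P).all(1)];r=np.hypot(P[:,0],P[:,1]);t=np.degrees(np.arctan2(P[:,1],P[:,0]))
for a in range(-90,100,15):
  print(a,[(round(q,2),(round(float(np.percentile(P[m,2],98)),2) if (m:=(abs(t-a)<7.5)&(r>=q)&(r<q+.1)).sum()>20 else None)) for q in (.4,.5,.6,.7,.8,.9,1.0,1.1)])
"
```

```text
-90 [(0.4, 0.1), (0.5, 0.1), (0.6, 0.0), (0.7, None), (0.8, None), (0.9, None), (1.0, None), (1.1, -0.89)]
-75 [(0.4, 0.09), (0.5, 0.06), (0.6, 0.0), (0.7, None), (0.8, None), (0.9, None), (1.0, None), (1.1, -0.89)]
-60 [(0.4, 0.0), (0.5, 0.02), (0.6, 0.02), (0.7, 0.0), (0.8, None), (0.9, None), (1.0, None), (1.1, None)]
-45 [(0.4, 0.02), (0.5, 0.31), (0.6, 0.3), (0.7, 0.04), (0.8, 0.0), (0.9, 0.23), (1.0, None), (1.1, None)]
-30 [(0.4, 0.0), (0.5, 0.3), (0.6, 0.02), (0.7, 0.05), (0.8, 0.23), (0.9, 0.23), (1.0, 0.23), (1.1, 0.23)]
-15 [(0.4, 0.32), (0.5, 0.02), (0.6, 0.02), (0.7, 0.23), (0.8, 0.23), (0.9, 0.23), (1.0, 0.26), (1.1, 0.23)]
0 [(0.4, 0.32), (0.5, 0.02), (0.6, 0.02), (0.7, 0.23), (0.8, 0.23), (0.9, 0.23), (1.0, 0.3), (1.1, 0.3)]
15 [(0.4, 0.01), (0.5, 0.02), (0.6, 0.02), (0.7, 0.23), (0.8, 0.23), (0.9, 0.23), (1.0, 0.25), (1.1, 0.3)]
30 [(0.4, 0.32), (0.5, 0.3), (0.6, 0.02), (0.7, 0.02), (0.8, 0.23), (0.9, 0.23), (1.0, 0.25), (1.1, 0.3)]
45 [(0.4, 0.0), (0.5, 0.32), (0.6, 0.06), (0.7, 0.06), (0.8, 0.03), (0.9, 0.23), (1.0, 0.23), (1.1, 0.23)]
60 [(0.4, 0.01), (0.5, 0.01), (0.6, 0.04), (0.7, 0.03), (0.8, 0.03), (0.9, 0.09), (1.0, 0.13), (1.1, 0.14)]
75 [(0.4, 0.65), (0.5, 0.57), (0.6, 0.61), (0.7, 0.6), (0.8, 0.02), (0.9, 0.01), (1.0, 0.0), (1.1, 0.01)]
90 [(0.4, 0.65), (0.5, 0.62), (0.6, 0.59), (0.7, 0.64), (0.8, 0.03), (0.9, None), (1.0, -0.28), (1.1, None)]
```

Static rows don't drift, so the tilt builds up during motion and the rows can't command it. I'll try the reach limit in a free direction (about 58°), since pushing outward there should rotate the tool outward.

>>> {"api": "servo_tool", "payload": {
  "targets": [
    [1,-1,0.9,-3.8,0],
    [1,-1,0.9,-3.8,0],
    [1,-1,0.9,-3.8,0],
    [1,-1,0.9,-3.8,0],
    [1,-1,0.9,-3.8,0],
    [1,-1,0.9,-3.8,0],
    [1,-1,0.9,-3.8,0],
    [1,-1,0.9,-3.8,0],
    [1,0,1,-3.8,0],
    [1,0,1,-3.8,0]
  ]
}}

```text
time_s: 13.82
eef_pos: [0.5008, 0.6766, 0.2881]
tcp_rot: [-0.473, -0.492, 0.575, -0.452]
ft_force: [0.6, 0.6, 0.2]
opening: 0.997
```

```bash
python3 -c "
from h import *
go(.4343,.3679,.25,-4.4);print(get_obs()['joint_positions'].round(3))"
```

```text
jaw -6.3 tcp [0.5008 0.6766 0.2881] axis [-0.144 -0.054] shift cm [ 6.19 -0.53 29.99] yaw -1.9 q6 0.94
[0.835 0.797 0.869 0.071 1.613 0.939]
```

>>> {"api": "servo_tool", "payload": {
  "targets": [
    [1,0,2,-3,0],
    [1,0,2,-3,0],
    [1,0,2,-3,0]
  ]
}}

```text
time_s: 14.07
eef_pos: [0.563, 0.7612, 0.2749]
tcp_rot: [-0.473, -0.494, 0.573, -0.452]
ft_force: [1.7, 1.1, -0.2]
opening: 0.999
```

```bash
python3 -c "
from h import *
go(.4343,.3679,.25,-4.4);print(get_obs()['joint_positions'].round(3))"
```

```text
jaw -6.0 tcp [0.563  0.7612 0.2749] axis [-0.144 -0.051] shift cm [ 6.13 -6.11 39.13] yaw -1.6 q6 0.96
[0.846 1.041 0.367 0.077 1.867 0.964]
```

>>> {"api": "servo_tool", "payload": {
  "targets": [
    [1,-1,1.5,-2,0],
    [1,-1,1.5,-2,0],
    [1,0,1.5,-2,0]
  ]
}}

```text
time_s: 14.32
eef_pos: [0.585, 0.7789, 0.251]
tcp_rot: [-0.479, -0.496, 0.568, -0.449]
ft_force: [-0.3, -0.0, 1.7]
opening: 1.002
```

```bash
python3 -c "
from h import *
go(.4343,.3679,.25,-4.4);print(get_obs()['joint_positions'].round(3))"
```

```text
jaw -6.1 tcp [0.585  0.7789 0.251 ] axis [-0.137 -0.036] shift cm [ 3.49 -8.49 41.56] yaw -1.7 q6 0.97
[0.84  1.128 0.221 0.083 1.91  0.965]
```

The reach limit does turn the tool outward (+0.012), but joint 3 sits right at its range limit, so I'm backing off. Next test: fast vertical strokes.

>>> {"api": "servo_tool", "payload": {
  "targets": [
    [1,-1,-1.6,3,0],
    [1,-1,-1.6,3,0],
    [1,-1,-1.6,3,0],
    [1,-1,-1.6,3,0],
    [1,-1,-1.6,3,0],
    [1,-1,-1.6,3,0],
    [1,0,-1.6,3,0],
    [1,0,0,0,0],
    [1,0,0,0,0]
  ]
}}

```text
time_s: 15.07
eef_pos: [0.4682, 0.5869, 0.3018]
tcp_rot: [-0.474, -0.494, 0.574, -0.449]
ft_force: [0.1, 0.3, -0.1]
opening: 1.004
```

```bash
python3 -c "
from h import *
go(.4343,.3679,.25,-4.4);print(get_obs()['joint_positions'].round(3))"
```

```text
jaw -6.3 tcp [0.4682 0.5869 0.3018] axis [-0.146 -0.047] shift cm [ 6.47  1.95 20.8 ] yaw -1.9 q6 0.88
[0.787 0.638 1.156 0.07  1.485 0.882]
```

>>> {"api": "servo_tool", "payload": {
  "targets": [
    [1,-4,0,0,0],
    [1,-4,0,0,0],
    [1,-4,0,0,0],
    [1,0,0,0,0],
    [1,0,0,0,0]
  ]
}}

```text
time_s: 15.48
eef_pos: [0.4871, 0.5935, 0.4267]
tcp_rot: [-0.477, -0.494, 0.571, -0.449]
ft_force: [1.3, 0.6, -1.1]
opening: 1.001
```

```bash
python3 -c "
from h import *
go(.4343,.3679,.25,-4.4);print(get_obs()['joint_positions'].round(3))"
```

```text
jaw -6.3 tcp [0.4871 0.5935 0.4267] axis [-0.141 -0.042] shift cm [19.    1.74 21.07] yaw -1.9 q6 0.89
[0.776 0.617 0.894 0.07  1.761 0.891]
```

>>> {"api": "servo_tool", "payload": {
  "targets": [
    [1,4,0,0,0],
    [1,4,0,0,0],
    [1,4,0,0,0],
    [1,0,0,0,0],
    [1,0,0,0,0]
  ]
}}

```text
time_s: 15.9
eef_pos: [0.4744, 0.5929, 0.3119]
tcp_rot: [-0.487, -0.495, 0.563, -0.449]
ft_force: [0.7, 1.3, 1.5]
opening: 0.997
```

```bash
python3 -c "
from h import *
go(.4343,.3679,.25,-4.4);print(get_obs()['joint_positions'].round(3))"
```

```text
jaw -6.2 tcp [0.4744 0.5929 0.3119] axis [-0.123 -0.024] shift cm [ 7.06  1.03 21.98] yaw -1.8 q6 0.88
[0.787 0.635 1.134 0.07  1.477 0.882]
```

Fast strokes reduce the tilt by about 0.03 per cycle, so I'll repeat them.

>>> {"api": "servo_tool", "payload": {
  "targets": [
    [1,-4,0,0,0],
    [1,-4,0,0,0],
    [1,-4,0,0,0],
    [1,0,0,0,0],
    [1,0,0,0,0],
    [1,4,0,0,0],
    [1,4,0,0,0],
    [1,4,0,0,0],
    [1,0,0,0,0],
    [1,0,0,0,0]
  ]
}}

```text
time_s: 16.73
eef_pos: [0.4801, 0.5973, 0.3319]
tcp_rot: [-0.498, -0.496, 0.552, -0.449]
ft_force: [0.7, 0.4, 1.5]
opening: 1.002
```

>>> {"api": "servo_tool", "payload": {
  "targets": [
    [1,-4,0,0,0],
    [1,-4,0,0,0],
    [1,-4,0,0,0],
    [1,0,0,0,0],
    [1,0,0,0,0],
    [1,4,0,0,0],
    [1,4,0,0,0],
    [1,4,0,0,0],
    [1,0,0,0,0],
    [1,0,0,0,0]
  ]
}}

```text
time_s: 17.57
eef_pos: [0.4846, 0.5996, 0.3596]
tcp_rot: [-0.511, -0.496, 0.54, -0.449]
ft_force: [0.7, 0.5, 1.9]
opening: 1.002
```

```bash
python3 -c "
from h import *
go(.4343,.3679,.25,-4.4);print(get_obs()['joint_positions'].round(3))"
```

```text
jaw -6.0 tcp [0.4846 0.5996 0.3596] axis [-0.075  0.022] shift cm [10.75 -0.56 23.94] yaw -1.6 q6 0.88
[0.784 0.61  1.062 0.068 1.507 0.883]
```

>>> {"api": "servo_tool", "payload": {
  "targets": [
    [1,0,0.2,4.1,0],
    [1,0,0.2,4.1,0],
    [1,0,0.2,4.1,0],
    [1,0,0.2,4.1,0],
    [1,0,0.2,4.1,0],
    [1,0,0.2,4.1,0],
    [1,0,0.2,4.1,0],
    [1,0,0.2,4.1,0],
    [1,0,0.2,4.1,0],
    [1,0,0.2,4.1,0],
    [1,0,0.2,4.1,0],
    [1,0,0.2,4.1,0]
  ]
}}

```text
time_s: 18.57
eef_pos: [0.4735, 0.1078, 0.3812]
tcp_rot: [0.533, 0.492, -0.51, 0.461]
ft_force: [1.4, -1.4, 0.2]
opening: 1.002
```

>>> {"api": "servo_tool", "payload": {
  "targets": [
    [1,0,0,4.1,0],
    [1,0,0,4.1,0],
    [1,0,0,4.1,0],
    [1,0,0,4.1,0],
    [1,0,0,0,0],
    [1,0,0,0,0]
  ]
}}

```text
time_s: 19.07
eef_pos: [0.4661, -0.068, 0.3964]
tcp_rot: [0.544, 0.476, -0.504, 0.473]
ft_force: [-0.1, 0.1, -0.3]
opening: 1.0
```

```bash
python3 -c "
from h import *
go(.4343,.3679,.25,-4.4);print(get_obs()['joint_positions'].round(3))"
```

```text
jaw -5.8 tcp [ 0.4661 -0.068   0.3964] axis [0.039 0.04 ] shift cm [ 16.22  -8.58 -41.7 ] yaw -1.4 q6 -0.23
[-0.313  0.115  1.738  0.053  1.265 -0.229]
```

Fast rows push the tilt positive and slow rows push it negative, so I can steer it. Going back to the magnesia.

>>> {"api": "servo_tool", "payload": {
  "targets": [
    [1,0.8,-0.3,-4,0],
    [1,0.8,-0.3,-4,0],
    [1,0.8,-0.3,-4,0],
    [1,0.8,-0.3,-4,0],
    [1,0.8,-0.3,-4,0],
    [1,0.8,-0.3,-4,0],
    [1,0.8,-0.3,-4,0],
    [1,0.8,-0.3,-4,0],
    [1,0.8,-0.3,-4,0],
    [1,0.8,-0.3,-4,0],
    [1,0,0,0,0]
  ]
}}

```text
time_s: 19.98
eef_pos: [0.4921, 0.3483, 0.362]
tcp_rot: [0.561, 0.464, -0.487, 0.482]
ft_force: [1.3, -0.5, -1.1]
opening: 0.998
```

```bash
python3 -c "
from h import *
go(.4343,.3679,.25,-4.4);print(get_obs()['joint_positions'].round(3))"
```

```text
jaw -6.0 tcp [0.4921 0.3483 0.362 ] axis [0.094 0.051] shift cm [10.6  -8.3   0.24] yaw -1.6 q6 0.60
[ 5.010e-01  3.140e-01  1.560e+00 -1.000e-03  1.159e+00  6.040e-01]
```

>>> {"api": "servo_tool", "payload": {
  "targets": [
    [1,0.5,-0.6,0,0],
    [1,0.5,-0.6,0,0],
    [1,0.5,-0.6,0,0],
    [1,0.5,-0.6,0,0],
    [1,0.5,-0.6,0,0],
    [1,0.5,-0.6,0,0],
    [1,0.5,-0.6,0,0],
    [1,0.5,-0.6,0,0],
    [1,0.5,-0.6,0,0],
    [1,0.5,-0.6,0,0],
    [1,0.5,-0.6,0,0],
    [1,0.5,-0.6,0,0]
  ]
}}

```text
time_s: 20.98
eef_pos: [0.42, 0.3603, 0.2961]
tcp_rot: [0.564, 0.463, -0.484, 0.483]
ft_force: [-0.7, 0.5, 0.2]
opening: 1.003
```

```bash
python3 -c "
from h import *
go(.4343,.3679,.25,-4.4);print(get_obs()['joint_positions'].round(3))"
```

```text
jaw -6.0 tcp [0.42   0.3603 0.2961] axis [0.102 0.055] shift cm [ 4.66 -0.59  0.41] yaw -1.6 q6 0.70
[ 0.587  0.298  1.766 -0.013  0.961  0.696]
```

>>> {"api": "servo_tool", "payload": {
  "targets": [
    [1,0,0,0,0],
    [1,0,0,0,0],
    [1,0,0,0,0],
    [1,0,0,0,0]
  ]
}}

```text
time_s: 21.32
eef_pos: [0.4183, 0.3605, 0.2943]
tcp_rot: [0.562, 0.464, -0.485, 0.483]
ft_force: [0.3, -0.1, -0.2]
opening: 0.998
```

```bash
python3 -c "
from h import *
go(.4343,.3679,.25,-4.4)"
```

```text
jaw -5.9 tcp [0.4183 0.3605 0.2943] axis [0.099 0.053] shift cm [ 4.5  -0.36  0.36] yaw -1.5 q6 0.70
```

>>> {"api": "servo_tool", "payload": {
  "targets": [
    [1,-4,0,0,0],
    [1,-4,0,0,0],
    [1,-4,0,0,0],
    [1,0,0,0,0],
    [1,0,0,0,0]
  ]
}}

```text
time_s: 21.73
eef_pos: [0.4077, 0.3541, 0.4181]
tcp_rot: [0.562, 0.464, -0.486, 0.483]
ft_force: [-0.6, -0.0, -0.0]
opening: 1.001
```

```bash
python3 -c "
from h import *
go(.4343,.3679,.25,-4.4)"
```

```text
jaw -6.0 tcp [0.4077 0.3541 0.4181] axis [0.098 0.052] shift cm [16.94 -0.5   0.36] yaw -1.6 q6 0.70
```

>>> {"api": "servo_tool", "payload": {
  "targets": [
    [1,1,0,0,0],
    [1,1,0,0,0],
    [1,1,0,0,0],
    [1,1,0,0,0],
    [1,1,0,0,0],
    [1,1,0,0,0],
    [1,1,0,0,0],
    [1,1,0,0,0],
    [1,1,0,0,0],
    [1,1,0,0,0],
    [1,0,0,0,0]
  ]
}}

```text
time_s: 22.65
eef_pos: [0.4144, 0.3558, 0.2914]
tcp_rot: [0.552, 0.465, -0.497, 0.482]
ft_force: [0.1, -0.5, 0.3]
opening: 1.002
```

```bash
python3 -c "
from h import *
go(.4343,.3679,.25,-4.4)"
```

```text
jaw -6.0 tcp [0.4144 0.3558 0.2914] axis [0.074 0.035] shift cm [ 4.26  0.48 -0.57] yaw -1.6 q6 0.70
```

Fast up with slow down gives −0.03. Repeating that.

>>> {"api": "servo_tool", "payload": {
  "targets": [
    [1,-4,0,0,0],
    [1,-4,0,0,0],
    [1,-3,0,0,0],
    [1,1,0,0,0],
    [1,1,0,0,0],
    [1,1,0,0,0],
    [1,1,0,0,0],
    [1,1,0,0,0],
    [1,1,0,0,0],
    [1,1,0,0,0],
    [1,1,0,0,0],
    [1,1,0,0,0]
  ]
}}

```text
time_s: 23.65
eef_pos: [0.4074, 0.3505, 0.2868]
tcp_rot: [0.539, 0.467, -0.511, 0.48]
ft_force: [-0.4, 0.1, 0.1]
opening: 0.997
```

>>> {"api": "servo_tool", "payload": {
  "targets": [
    [1,-4,0,0,0],
    [1,-4,0,0,0],
    [1,-3,0,0,0],
    [1,1,0,0,0],
    [1,1,0,0,0],
    [1,1,0,0,0],
    [1,1,0,0,0],
    [1,1,0,0,0],
    [1,1,0,0,0],
    [1,1,0,0,0],
    [1,1,0,0,0],
    [1,1,0,0,0]
  ]
}}

```text
time_s: 24.65
eef_pos: [0.3969, 0.343, 0.2693]
tcp_rot: [-0.519, -0.47, 0.532, -0.476]
ft_force: [-0.6, 0.6, 0.2]
opening: 1.001
```

```bash
python3 -c "
from h import *
go(.4343,.3679,.25,-4.4)"
```

```text
jaw -6.0 tcp [0.3969 0.343  0.2693] axis [-0.008 -0.02 ] shift cm [ 1.85  3.57 -3.22] yaw -1.6 q6 0.70
```

>>> {"api": "servo_tool", "payload": {
  "targets": [
    [1,2,1.3,-1.1,-0.8],
    [1,2,1.3,-1.1,-0.8],
    [1,2,1.2,-1.1,0],
    [1,0.5,0,0,0]
  ]
}}

```text
time_s: 24.98
eef_pos: [0.4325, 0.3678, 0.1883]
tcp_rot: [-0.505, -0.479, 0.532, -0.483]
ft_force: [0.6, -0.8, 0.1]
opening: 1.0
```

```bash
python3 -c "
from h import *
go(.4343,.3679,.179,-4.4)"
```

```text
jaw -4.3 tcp [0.4325 0.3678 0.1883] axis [-0.024 -0.03 ] shift cm [ 0.91  0.53 -0.54] yaw 0.1 q6 0.67
```

>>> {"api": "servo_tool", "payload": {
  "targets": [
    [1,0.9,0.5,-0.5,0],
    [-1,0.1,0,0,0],
    [-1,0,0,0,0],
    [-1,0,0,0,0],
    [-1,0,0,0,0],
    [-1,0,0,0,0],
    [-1,0,0,0,0]
  ]
}}

```text
time_s: 25.57
eef_pos: [0.4368, 0.369, 0.1749]
tcp_rot: [-0.504, -0.478, 0.532, -0.485]
ft_force: [-0.6, -0.3, -0.9]
opening: 0.472
```

```bash
python3 -c "
from h import *
go(.4343,.3679,.179,-4.4);print(get_obs()['opening'],get_obs()['ft_force'])"
```

```text
jaw -4.2 tcp [0.4368 0.369  0.1749] axis [-0.021 -0.034] shift cm [-0.41  0.04 -0.41] yaw 0.2 q6 0.67
0.4721955284524136 [-0.56383368 -0.26521709 -0.86707832]
```

>>> {"api": "servo_tool", "payload": {
  "targets": [
    [-1,-2,0,0,0],
    [-1,-3,0,0,0],
    [-1,-2,0,0,-5],
    [-1,0,2,0.5,-5],
    [-1,0,3,0.5,0],
    [-1,0,3,0.5,0],
    [-1,0,2,0.5,0],
    [-1,0,0,0,0]
  ]
}}

```text
time_s: 26.23
eef_pos: [0.5339, 0.3567, 0.2451]
tcp_rot: [0.452, 0.527, -0.489, 0.529]
ft_force: [-0.2, 0.4, -1.6]
opening: 0.465
```

```bash
python3 -c "
from h import *
go(.6006,.3153,.2,5.8);print(get_obs()['opening'])"
```

```text
jaw 6.5 tcp [0.5339 0.3567 0.2451] axis [-0.032 -0.04 ] shift cm [4.44 6.88 4.15] yaw 0.7 q6 0.38
0.4651490566906284
```

>>> {"api": "servo_tool", "payload": {
  "targets": [
    [-1,0,2.4,1.5,0],
    [-1,0,2.4,1.5,0],
    [-1,1.5,1.6,0.9,0],
    [-1,1.5,0,0,0],
    [-1,0,0,0,0]
  ]
}}

```text
time_s: 26.65
eef_pos: [0.5981, 0.3217, 0.2122]
tcp_rot: [0.45, 0.528, -0.491, 0.527]
ft_force: [0.1, -1.1, -2.2]
opening: 0.468
```

```bash
python3 -c "
from h import *
go(.6006,.3153,.185,5.8);print(get_obs()['opening'])"
```

```text
jaw 6.5 tcp [0.5981 0.3217 0.2122] axis [-0.04  -0.041] shift cm [ 2.71  0.99 -0.  ] yaw 0.7 q6 0.29
0.4683991083168659
```

>>> {"api": "servo_tool", "payload": {
  "targets": [
    [-1,0.8,0.9,0,0],
    [-1,1,0,0,0],
    [-1,0.5,0,0,0]
  ]
}}

```text
time_s: 26.9
eef_pos: [0.6046, 0.3221, 0.1885]
tcp_rot: [0.449, 0.529, -0.491, 0.526]
ft_force: [-0.9, -0.3, -0.6]
opening: 0.465
```

```bash
python3 -c "
from h import *
go(.6006,.3153,.18,5.8);print(get_obs()['opening'],get_obs()['ft_force'])"
```

```text
jaw 6.5 tcp [0.6046 0.3221 0.1885] axis [-0.042 -0.041] shift cm [0.87 0.29 0.04] yaw 0.7 q6 0.29
0.46522975281760964 [-0.92805407 -0.33836645 -0.60947407]
```

>>> {"api": "servo_tool", "payload": {
  "targets": [
    [-1,0.4,0.2,0,0],
    [-1,0.3,0,0,0],
    [-1,0.1,0,0,0]
  ]
}}

```text
time_s: 27.15
eef_pos: [0.6045, 0.3229, 0.1786]
tcp_rot: [0.448, 0.53, -0.491, 0.526]
ft_force: [-0.0, 0.1, -0.8]
opening: 0.469
```

>>> {"api": "servo_tool", "payload": {
  "targets": [
    [-1,0.3,0,0,0]
  ]
}}

```text
time_s: 27.23
eef_pos: [0.6044, 0.3231, 0.177]
tcp_rot: [0.448, 0.53, -0.491, 0.527]
ft_force: [-5.1, -1.8, 25.3]
opening: 0.467
```

>>> {"api": "servo_tool", "payload": {
  "targets": [
    [0.25,0,0,0,0],
    [0.25,0,0,0,0],
    [0.25,0,0,0,0],
    [0.25,-1,0,0,0],
    [0.25,-3,0,0,0],
    [1,-4,0,0,0],
    [1,-3,0,0,0],
    [1,0,0,0,0]
  ]
}}

```text
time_s: 27.9
eef_pos: [0.6085, 0.3284, 0.2925]
tcp_rot: [0.447, 0.531, -0.492, 0.526]
ft_force: [0.8, 0.2, 1.1]
opening: 0.993
```

```bash
python3 -c "
from h import *
shot('wrist','w5');obj('w5',.60,.315,.045,.026);obj('w5',.604,.2175,.045,.026);go(.4585,.2065,.25,93)"
```

```text
w5 4659 c 0.5968 0.3213 wh 0.0402 0.0659 a 6.7 ztop 0.0327
w5 2414 c 0.6043 0.2182 wh 0.0460 0.0351 a 6.2 ztop 0.0407
jaw 6.7 tcp [0.6079 0.3281 0.2903] axis [-0.049 -0.044] shift cm [  5.25 -15.19   9.55] yaw -86.3 q6 0.29
```

View pics/w5.png

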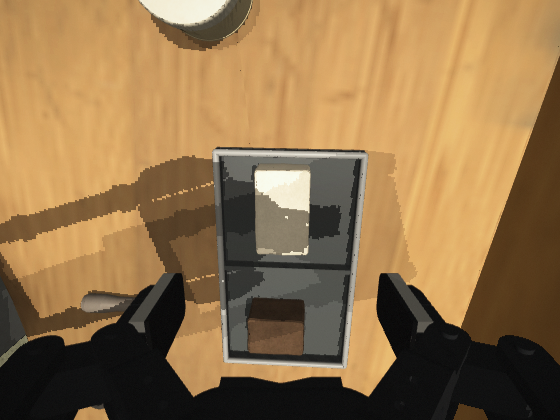

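Both blocks lie flat in their own bays: magnesia (283,210), charcoal (276,327). Next the punch.

>>> {"api": "servo_tool", "payload": {
  "targets": [
    [1,0,-3.4,2.1,-7.1],
    [1,0,-3.6,1.6,-7.1],
    [1,0,-3.8,1.2,-7.1],
    [1,0,-3.9,0.7,-7.1],
    [1,0,-2.5,0.2,-7.1],
    [1,0,0,0,-7.1],
    [1,0,0,0,-7.1],
    [1,0,0,0,-7.1],
    [1,0,0,0,-7.1],
    [1,0,0,0,-7.1],
    [1,0,0,0,-7.1],
    [1,0,0,0,-7.1]
  ]
}}

```text
time_s: 28.95
eef_pos: [0.4501, 0.2059, 0.2914]
tcp_rot: [-0.035, 0.731, 0.001, 0.682]
ft_force: [-0.4, 0.3, 0.6]
opening: 1.0
```

```bash
python3 -c "
from h import *
go(.4585,.2065,.25,93)"
```

```text
jaw 93.0 tcp [0.4501 0.2059 0.2914] axis [-0.068 -0.049] shift cm [4.01 0.92 2.22] yaw 0.0 q6 -1.31
```

>>> {"api": "servo_tool", "payload": {
  "targets": [
    [1,-4,0,0,0],
    [1,-4,0,0,0],
    [1,-4,0,0,0],
    [1,0,0,0,0],
    [1,0,0,0,0],
    [1,4,0,0,0],
    [1,4,0,0,0],
    [1,4,0,0,0],
    [1,0,0,0,0],
    [1,0,0,0,0]
  ]
}}

```text
time_s: 29.78
eef_pos: [0.4447, 0.2041, 0.2854]
tcp_rot: [-0.038, 0.735, 0.002, 0.677]
ft_force: [0.4, -0.1, 1.0]
opening: 0.999
```

>>> {"api": "servo_tool", "payload": {
  "targets": [
    [1,-4,0,0,0],
    [1,-4,0,0,0],
    [1,-4,0,0,0],
    [1,0,0,0,0],
    [1,0,0,0,0],
    [1,4,0,0,0],
    [1,4,0,0,0],
    [1,4,0,0,0],
    [1,0,0,0,0],
    [1,0,0,0,0]
  ]
}}

```text
time_s: 30.62
eef_pos: [0.4472, 0.2053, 0.2985]
tcp_rot: [-0.036, 0.731, 0.003, 0.682]
ft_force: [1.0, 0.5, 1.3]
opening: 1.004
```

```bash
python3 -c "
from h import *
go(.4585,.2065,.25,93)"
```

```text
jaw 93.3 tcp [0.4472 0.2053 0.2985] axis [-0.068 -0.048] shift cm [4.7  0.96 2.56] yaw 0.3 q6 -1.31
```

>>> {"api": "servo_tool", "payload": {
  "targets": [
    [1,-4,0,0,0],
    [1,-4,0,0,0],
    [1,-4,0,0,0],
    [1,0,0,0,0],
    [1,0,0,0,0],
    [1,4,0,0,0],
    [1,4,0,0,0],
    [1,4,0,0,0],
    [1,0,0,0,0],
    [1,0,0,0,0]
  ]
}}

```text
time_s: 31.45
eef_pos: [0.452, 0.2073, 0.3197]
tcp_rot: [-0.034, 0.722, 0.006, 0.691]
ft_force: [0.8, 0.1, 0.4]
opening: 1.002
```

```bash
python3 -c "
from h import *
go(.4585,.2065,.25,93)"
```

```text
jaw 93.3 tcp [0.452  0.2073 0.3197] axis [-0.042 -0.04 ] shift cm [6.91 0.73 1.63] yaw 0.3 q6 -1.32
```

>>> {"api": "servo_tool", "payload": {
  "targets": [
    [1,3.5,0.3,0.6,0],
    [1,3.5,0.3,0.6,0],
    [1,3,0.2,0.5,0],
    [1,1.5,0,0,0],
    [1,0,0,0,0]
  ]
}}

```text
time_s: 31.87
eef_pos: [0.4732, 0.215, 0.2135]
tcp_rot: [-0.031, 0.713, 0.008, 0.7]
ft_force: [-1.1, -0.7, 1.0]
opening: 1.0
```

```bash
python3 -c "
from h import *
go(.4585,.2065,.176,93);shot('wrist','w6');obj('w6',.4585,.2065,.045,.008)"
```

```text
jaw 93.2 tcp [0.4732 0.215  0.2135] axis [-0.018 -0.033] shift cm [ 3.79 -0.15 -1.13] yaw 0.2 q6 -1.30
w6 5437 c 0.4586 0.1882 wh 0.0531 0.0607 a 89.2 ztop 0.0936
```

Tilt is now small, so descend and grip.

>>> {"api": "servo_tool", "payload": {
  "targets": [
    [1,2,-0.1,-0.6,0],
    [1,1.5,0,-0.5,0],
    [1,0,0,0,0]
  ]
}}

```text
time_s: 32.17
eef_pos: [0.468, 0.2144, 0.1874]
tcp_rot: [-0.029, 0.707, 0.01, 0.706]
ft_force: [-0.2, 0.1, -0.7]
opening: 1.004
```

```bash
python3 -c "
from h import *
go(.4585,.2065,.176,93)"
```

```text
jaw 93.2 tcp [0.468  0.2144 0.1874] axis [ 0.    -0.027] shift cm [ 1.16 -0.28 -0.97] yaw 0.2 q6 -1.30
```

>>> {"api": "servo_tool", "payload": {
  "targets": [
    [1,0.8,-0.3,-1.0,0],
    [1,0.3,0,0,0],
    [-1,0,0,0,0],
    [-1,0,0,0,0],
    [-1,0,0,0,0],
    [-1,0,0,0,0],
    [-1,0,0,0,0],
    [-1,0,0,0,0],
    [-1,0,0,0,0],
    [-1,0,0,0,0]
  ]
}}

```text
time_s: 33.0
eef_pos: [0.4672, 0.2134, 0.1892]
tcp_rot: [-0.027, 0.698, 0.013, 0.715]
ft_force: [1.3, -0.2, -1.1]
opening: 0.157
```

```bash
python3 -c "
from h import *
go(.4585,.2065,.176,93)"
```

```text
jaw 93.2 tcp [0.4672 0.2134 0.1892] axis [ 0.025 -0.02 ] shift cm [ 1.3  -0.28 -1.3 ] yaw 0.2 q6 -1.30
```

Tool rose while closing; the grip would be too high. Reopen and go lower.

>>> {"api": "servo_tool", "payload": {
  "targets": [
    [-0.2,0,0,0,0],
    [-0.2,0,0,0,0],
    [-0.2,0,0,-0.6,0],
    [-0.2,0.8,0,-0.6,0],
    [-0.2,0.7,0,0,0]
  ]
}}

```text
time_s: 33.42
eef_pos: [0.4552, 0.2125, 0.1741]
tcp_rot: [-0.027, 0.698, 0.013, 0.716]
ft_force: [-0.2, -0.3, -0.2]
opening: 0.4
```

```bash
python3 -c "
from h import *
go(.4585,.2065,.177,93);print(get_obs()['ft_force'])"
```

```text
jaw 93.2 tcp [0.4552 0.2125 0.1741] axis [ 0.026 -0.019] shift cm [-0.28 -0.3  -0.09] yaw 0.2 q6 -1.29
[-0.24041834 -0.32423395 -0.2491456 ]
```

>>> {"api": "servo_tool", "payload": {
  "targets": [
    [-0.3,-0.3,-0.3,0,0],
    [-1,0,0,0,0],
    [-1,0,0,0,0],
    [-1,0,0,0,0],
    [-1,0,0,0,0],
    [-1,0,0,0,0]
  ]
}}

```text
time_s: 33.92
eef_pos: [0.4549, 0.2091, 0.1767]
tcp_rot: [-0.027, 0.698, 0.013, 0.715]
ft_force: [0.4, 0.6, -0.7]
opening: 0.181
```

```bash
python3 -c "
from h import *
go(.4585,.2065,.177,93);print(get_obs()['opening'])"
```

```text
jaw 93.2 tcp [0.4549 0.2091 0.1767] axis [ 0.024 -0.02 ] shift cm [-0.02  0.05 -0.01] yaw 0.2 q6 -1.30
0.18129451700032362
```

>>> {"api": "servo_tool", "payload": {
  "targets": [
    [-1,-2.5,0,0,0],
    [-1,-3,0,0,0],
    [-1,-2.5,0,0,-1.2],
    [-1,0,-3.8,1.3,-1.2],
    [-1,0,-3.8,1.3,0],
    [-1,0,-3.8,1.3,0],
    [-1,0,-3.8,1.3,0],
    [-1,0,-3.8,1.3,0],
    [-1,0,-3.8,1.3,0],
    [-1,0,-3.8,1.3,0],
    [-1,0,-3.8,1.3,0],
    [-1,0,-3.8,1.3,0]
  ]
}}

```text
time_s: 34.92
eef_pos: [0.6064, -0.1221, 0.2709]
tcp_rot: [-0.047, 0.698, 0.034, 0.714]
ft_force: [1.1, 0.7, -0.6]
opening: 0.181
```

```bash
python3 -c "
from h import *
go(.5842,-.195,.22,95.7);print(get_obs()['opening'])"
```

```text
jaw 96.6 tcp [ 0.6064 -0.1221  0.2709] axis [ 0.024 -0.017] shift cm [ 5.15 -6.58 -3.49] yaw 0.9 q6 -1.99
0.18138071242471823
```

>>> {"api": "servo_tool", "payload": {
  "targets": [
    [-1,0.5,-2.8,-1.6,0.9],
    [-1,1,-2,-1,0],
    [-1,1,-0.5,0,0],
    [-1,1,0,0,0]
  ]
}}

```text
time_s: 35.25
eef_pos: [0.5924, -0.1911, 0.2374]
tcp_rot: [-0.042, 0.693, 0.022, 0.719]
ft_force: [-0.0, 0.4, -1.4]
opening: 0.176
```

```bash
python3 -c "
from h import *
go(.5842,-.195,.183,95.7);print(get_obs()['opening'])"
```

```text
jaw 95.2 tcp [ 0.5924 -0.1911  0.2374] axis [ 0.037 -0.025] shift cm [ 5.4   0.28 -1.58] yaw -0.5 q6 -2.08
0.17557466905029012
```

>>> {"api": "servo_tool", "payload": {
  "targets": [
    [-1,2,0.2,-1.2,0],
    [-1,2,0,0,0],
    [-1,0.8,0,0,0]
  ]
}}

```text
time_s: 35.5
eef_pos: [0.5821, -0.1901, 0.1861]
tcp_rot: [-0.041, 0.693, 0.023, 0.719]
ft_force: [-0.0, 0.7, -0.9]
opening: 0.182
```

```bash
python3 -c "
from h import *
go(.5842,-.195,.183,95.7);print(get_obs()['ft_force'])"
```

```text
jaw 95.1 tcp [ 0.5821 -0.1901  0.1861] axis [ 0.038 -0.024] shift cm [ 0.31 -0.08 -0.4 ] yaw -0.6 q6 -2.08
[-0.00435518  0.66179552 -0.90812474]
```

>>> {"api": "servo_tool", "payload": {
  "targets": [
    [-1,0.3,0,-0.3,0],
    [-1,0.2,0,0,0],
    [-0.2,0,0,0,0],
    [-0.2,0,0,0,0],
    [-0.2,-0.5,0,0,0],
    [-0.2,-3,0,0,0],
    [1,-4,0,0,0],
    [1,-4,0,0,0],
    [1,0,0,0,0]
  ]
}}

```text
time_s: 36.25
eef_pos: [0.576, -0.1818, 0.3018]
tcp_rot: [-0.043, 0.695, 0.026, 0.718]
ft_force: [1.7, -0.6, 0.7]
opening: 0.814
```

```bash
python3 -c "
from h import *
shot('wrist','w7');obj('w7',.584,-.195,.04,.012);go(.452,-.0735,.25,-14)"
```

```text
w7 1232 c 0.5851 -0.1917 wh 0.0601 0.0164 a 4.4 ztop 0.0227
jaw 95.6 tcp [ 0.5753 -0.1815  0.299 ] axis [ 0.03  -0.019] shift cm [  4.31  12.39 -11.78] yaw -70.4 q6 -2.08
```

View pics/w7.png

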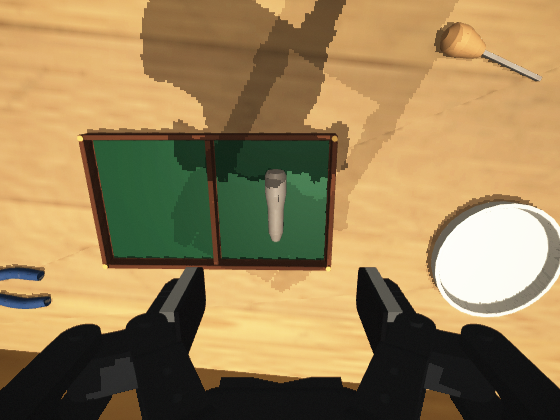

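The punch lies flat in the right-hand bay (275,205). Next the graver: handle (462,40), shank end (540,78).

>>> {"api": "servo_tool", "payload": {
  "targets": [
    [1,0,2.9,-2.7,7.1],
    [1,0,2.6,-3.1,7.1],
    [1,0,2.1,-3.4,7.1],
    [1,0,1.5,-3.2,7.1],
    [1,0,0,0,7.1],
    [1,0,0,0,7.1],
    [1,0,0,0,7.1],
    [1,0,0,0,7.1],
    [1,0,0,0,7.1],
    [1,0,0,0,7.1],
    [1,0,0,0,7.1],
    [1,0,0,0,7.1]
  ]
}}

```text
time_s: 37.3
eef_pos: [0.4477, -0.0702, 0.2879]
tcp_rot: [0.459, 0.529, -0.456, 0.55]
ft_force: [-0.7, 0.3, -0.5]
opening: 1.002
```

>>> {"api": "servo_tool", "payload": {
  "targets": [
    [1,0,0,0,7.1],
    [1,0,0,0,7.1],
    [1,0,0,0,7.1],
    [1,0,0,0,3]
  ]
}}

```text
time_s: 37.63
eef_pos: [0.4461, -0.0686, 0.2858]
tcp_rot: [0.565, 0.42, -0.559, 0.437]
ft_force: [-0.6, -0.4, -0.2]
opening: 1.001
```

```bash
python3 -c "
from h import *
go(.452,-.0735,.25,-14)
W=np.load('pics/w7.npz')['W']
for u,v in [(490,56),(510,65),(530,74),(462,40)]: print(W[v,u].round(4))
p=W.reshape(-1,3);p=p[(np.hypot(p[:,0]-.457,p[:,1]+.048)<.06)&(p[:,2]>.004)&(p[:,2]<.04)]
h=p[p[:,1]<-.058];print(h.mean(0),h.min(0),h.max(0));s=p[p[:,1]>-.045];print(np.polyfit(s[:,1],s[:,0],1),s.max(0))
"
```

```text
jaw -15.3 tcp [ 0.4461 -0.0686  0.2858] axis [ 0.021 -0.014] shift cm [3.59 0.24 0.17] yaw -1.3 q6 -0.03
[ 0.4605 -0.0533  0.0115]
[ 0.4643 -0.0356  0.0077]
[ 0.4685 -0.0188  0.0063]
[ 0.4545 -0.0795  0.0214]
[ 0.4547359  -0.07761249  0.01738866] [ 0.44219972 -0.08941491  0.00709097] [ 0.46341549 -0.05801303  0.02302001]
[0.24516742 0.47305424] [ 0.47181287 -0.00911391  0.01062572]
```

>>> {"api": "servo_tool", "payload": {
  "targets": [
    [1,3,0.3,0.1,-1.3],
    [1,3,0.2,0.1,0],
    [1,2.5,0,0,0],
    [1,0.8,0,0,0],
    [1,0,0,0,0]
  ]
}}

```text
time_s: 38.05
eef_pos: [0.4528, -0.072, 0.19]
tcp_rot: [0.561, 0.425, -0.553, 0.445]
ft_force: [0.1, 0.6, -0.8]
opening: 0.998
```

```bash
python3 -c "
from h import *
go(.4547,-.074,.177,-14)"
```

```text
jaw -14.0 tcp [ 0.4528 -0.072   0.19  ] axis [ 0.026 -0.014] shift cm [ 1.3  -0.25  0.02] yaw -0.0 q6 -0.06
```

>>> {"api": "servo_tool", "payload": {
  "targets": [
    [0,0.7,-0.2,0,0],
    [0,0.6,0,0,0],
    [-0.2,0,0,0,0],
    [-0.2,0,0,0,0]
  ]
}}

```text
time_s: 38.38
eef_pos: [0.4508, -0.0711, 0.1759]
tcp_rot: [0.561, 0.426, -0.553, 0.445]
ft_force: [0.0, 0.2, 1.0]
opening: 0.452
```

```bash
python3 -c "
from h import *
go(.4547,-.074,.177,-14);print(get_obs()['opening'])"
```

```text
jaw -14.0 tcp [ 0.4508 -0.0711  0.1759] axis [ 0.025 -0.014] shift cm [-0.1   0.02  0.07] yaw -0.0 q6 -0.06
0.4515095115035381
```

>>> {"api": "servo_tool", "payload": {
  "targets": [
    [-1,0,0,0,0],
    [-1,0,0,0,0],
    [-1,0,0,0,0],
    [-1,0,0,0,0],
    [-1,0,0,0,0],
    [-1,0,0,0,0]
  ]
}}

```text
time_s: 38.88
eef_pos: [0.4517, -0.0714, 0.1783]
tcp_rot: [0.562, 0.424, -0.552, 0.446]
ft_force: [-0.5, -0.3, -0.6]
opening: 0.2
```

>>> {"api": "servo_tool", "payload": {
  "targets": [
    [-1,-2,0,0,0],
    [-1,-3,0,0,0],
    [-1,-2,0,0,0],
    [-1,0,0,0,0]
  ]
}}

```text
time_s: 39.22
eef_pos: [0.449, -0.0702, 0.2495]
tcp_rot: [0.561, 0.426, -0.553, 0.445]
ft_force: [0.7, -0.2, -0.5]
opening: 0.196
```

>>> {"api": "servo_tool", "payload": {
  "targets": [
    [-1,0,2.7,3.0,7.1],
    [-1,0,3.0,2.6,7.1],
    [-1,0,3.3,2.2,7.1],
    [-1,0,3.6,1.8,7.1],
    [-1,0,3.8,1.3,7.1],
    [-1,0,2.5,0.7,7.1],
    [-1,0,0,0,7.1],
    [-1,0,0,0,7.1],
    [-1,0,0,0,7.1],
    [-1,0,0,0,6.3]
  ]
}}

```text
time_s: 40.05
eef_pos: [0.5549, -0.2811, 0.2469]
tcp_rot: [0.714, 0.024, -0.699, 0.033]
ft_force: [-0.6, 0.4, -0.5]
opening: 0.194
```

```bash
python3 -c "
from h import *
go(.5699,-.2929,.21,-84.3);print(get_obs()['opening'])"
```

```text
jaw -85.4 tcp [ 0.5549 -0.2811  0.2469] axis [ 0.022 -0.012] shift cm [ 3.73  1.03 -1.  ] yaw -1.1 q6 0.91
0.19383555242623285
```

>>> {"api": "servo_tool", "payload": {
  "targets": [
    [-1,1.5,1.0,-1.0,-1],
    [-1,2,0,0,0],
    [-1,0.8,0,0,0]
  ]
}}

```text
time_s: 40.3
eef_pos: [0.567, -0.2918, 0.2023]
tcp_rot: [0.714, 0.028, -0.698, 0.038]
ft_force: [-1.3, 0.0, -1.3]
opening: 0.197
```

```bash
python3 -c "
from h import *
go(.5699,-.2929,.184,-84.3);print(get_obs()['opening'])"
```

```text
jaw -84.6 tcp [ 0.567  -0.2918  0.2023] axis [ 0.024 -0.013] shift cm [ 1.83 -0.13  0.11] yaw -0.3 q6 0.89
0.1970278021687334
```

>>> {"api": "servo_tool", "payload": {
  "targets": [
    [-1,1.2,0,0,0],
    [-1,0.6,0,0,0],
    [-1,0.1,0,0,0]
  ]
}}

```text
time_s: 40.55
eef_pos: [0.567, -0.292, 0.1803]
tcp_rot: [0.713, 0.029, -0.699, 0.037]
ft_force: [-1.7, 1.4, 20.4]
opening: 0.202
```

>>> {"api": "servo_tool", "payload": {
  "targets": [
    [-0.2,0,0,0,0],
    [-0.2,0,0,0,0],
    [-0.2,0,0,0,0],
    [-0.2,-1,0,0,0],
    [-0.2,-3,0,0,0],
    [1,-4,0,0,0],
    [1,-3,0,0,0],
    [1,0,0,0,0]
  ]
}}

```text
time_s: 41.22
eef_pos: [0.564, -0.2898, 0.2947]
tcp_rot: [0.712, 0.03, -0.701, 0.036]
ft_force: [1.2, 0.4, 0.5]
opening: 0.811
```

```bash
python3 -c "
from h import *
shot('wrist','w8');obj('w8',.5938,-.2905,.06,.007);go(.4314,.0862,.22)"
```

```text
w8 4186 c 0.5935 -0.2872 wh 0.1130 0.1074 a 5.4 ztop 0.0239
jaw -84.6 tcp [ 0.5635 -0.2896  0.2926] axis [ 0.013 -0.006] shift cm [  6.84 -38.83   9.9 ]  q6 0.89
```

View pics/w8.png

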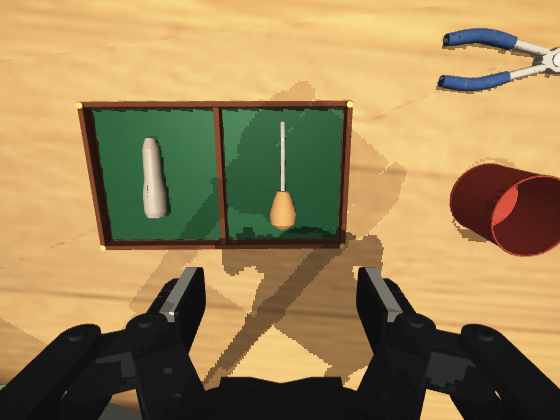

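Graver in the other bay: handle (282,210), shank end (282,123) clear of the wall. The red tin hasn't moved. Now the wheel.

>>> {"api": "servo_tool", "payload": {
  "targets": [
    [1,0.5,-3.8,1,0],
    [1,0.5,-3.8,1,0],
    [1,0.5,-3.8,1,0],
    [1,0.5,-3.8,1,0],
    [1,0.5,-3.8,1,0],
    [1,0.5,-3.8,1,0],
    [1,0.5,-3.8,1,0],
    [1,0.5,-3.8,1,0],
    [1,0.5,-3.8,1,0],
    [1,0,-2.5,0.5,0],
    [1,0,0,0,0]
  ]
}}

```text
time_s: 42.18
eef_pos: [0.4245, 0.0769, 0.234]
tcp_rot: [0.709, 0.026, -0.704, 0.034]
ft_force: [0.1, -0.6, -0.6]
opening: 1.003
```

```bash
python3 -c "
from h import *
shot('wrist','w9');obj('w9',.4314,.0862,.025,.006);go(.4314,.0862,.21)
W=np.load('pics/w8.npz')['W']
for u,v in [(282,126),(282,150),(282,180),(282,207),(282,220),(260,150)]: print(W[v,u].round(4))"
```

```text
w9 1047 c 0.4321 0.0859 wh 0.0231 0.0223 a 4.6 ztop 0.0120
jaw -85.1 tcp [0.4249 0.0757 0.2339] axis [ 0.006 -0.012] shift cm [ 2.38 -1.21 -0.64]  q6 1.52
[ 0.6327 -0.2866  0.0098]
[ 0.6154 -0.2882  0.0122]
[ 0.5932 -0.2903  0.015 ]
[ 0.574  -0.292   0.0224]
[ 0.5649 -0.2928  0.0261]
[ 0.6132 -0.2715  0.006 ]
```

>>> {"api": "servo_tool", "payload": {
  "targets": [
    [0,2,-1.2,-0.6,0],
    [0,2,0,0,0],
    [0,1,0,0,0],
    [-0.2,0,0,0,0]
  ]
}}

```text
time_s: 42.57
eef_pos: [0.4319, 0.0866, 0.1826]
tcp_rot: [0.71, 0.026, -0.703, 0.036]
ft_force: [-1.1, 0.3, -0.1]
opening: 0.455
```

```bash
python3 -c "
from h import *
go(.4318,.0862,.174);print(get_obs()['opening'])"
```

```text
jaw -85.0 tcp [0.4319 0.0866 0.1826] axis [ 0.011 -0.013] shift cm [ 0.86 -0.19  0.18]  q6 1.55
0.4552604171902995
```

>>> {"api": "servo_tool", "payload": {
  "targets": [
    [-0.2,0.6,-0.2,0.2,0],
    [-0.2,0.2,0,0,0],
    [-0.2,0,0,0,0]
  ]
}}

```text
time_s: 42.82
eef_pos: [0.4308, 0.0864, 0.1739]
tcp_rot: [0.71, 0.025, -0.703, 0.035]
ft_force: [-0.2, 0.2, 0.8]
opening: 0.403
```

```bash
python3 -c "
from h import *
go(.4318,.0862,.174);print(get_obs()['opening'])"
```

```text
jaw -85.1 tcp [0.4308 0.0864 0.1739] axis [ 0.011 -0.014] shift cm [-0.01 -0.2   0.05]  q6 1.55
0.40282663933518364
```

>>> {"api": "servo_tool", "payload": {
  "targets": [
    [-1,-0.1,-0.2,0,0],
    [-1,0,0,0,0],
    [-1,0,0,0,0],
    [-1,0,0,0,0],
    [-1,0,0,0,0]
  ]
}}

```text
time_s: 43.23
eef_pos: [0.4316, 0.0878, 0.1767]
tcp_rot: [0.712, 0.024, -0.701, 0.035]
ft_force: [0.7, -0.1, -0.3]
opening: 0.224
```

>>> {"api": "servo_tool", "payload": {
  "targets": [
    [-1,-2,0,0,0],
    [-1,-3,0,0,0],
    [-1,-1,0,0,0],
    [-1,0,0,0,0]
  ]
}}

```text
time_s: 43.57
eef_pos: [0.4302, 0.0888, 0.2385]
tcp_rot: [0.711, 0.025, -0.702, 0.035]
ft_force: [0.4, -0.5, -0.0]
opening: 0.224
```

```bash
python3 -c "
from h import *
go(.6135,-.0019,.22);print(get_obs()['opening'])"
```

```text
jaw -85.2 tcp [0.4302 0.0888 0.2385] axis [ 0.012 -0.014] shift cm [  2.2   10.31 -17.31]  q6 1.55
0.22369353937142028
```

>>> {"api": "servo_tool", "payload": {
  "targets": [
    [-1,0,2,-3.4,0],
    [-1,0,2,-3.4,0],
    [-1,0,2,-3.4,0],
    [-1,0,2,-3.4,0],
    [-1,0,1.5,-2.7,0],
    [-1,0,0,0,0],
    [-1,0,0,0,0]
  ]
}}

```text
time_s: 44.15
eef_pos: [0.6039, 0.0048, 0.2367]
tcp_rot: [0.709, 0.026, -0.704, 0.036]
ft_force: [-0.7, -0.5, 0.2]
opening: 0.224
```

```bash
python3 -c "
from h import *
go(.6135,-.0019,.181);print(get_obs()['opening'])"
```

```text
jaw -85.0 tcp [0.6039 0.0048 0.2367] axis [ 0.008 -0.014] shift cm [ 5.58  0.44 -0.75]  q6 1.39
0.22437208762887595
```

>>> {"api": "servo_tool", "payload": {
  "targets": [
    [-1,2,0.4,-0.7,0],
    [-1,2,0,0,0],
    [-1,1,0,0,0],
    [-1,0.3,0,0,0]
  ]
}}

```text
time_s: 44.48
eef_pos: [0.61, 0.0014, 0.1808]
tcp_rot: [0.709, 0.026, -0.704, 0.036]
ft_force: [-0.2, 0.0, -0.2]
opening: 0.225
```

Wheel at floor height. Release and retreat.

>>> {"api": "servo_tool", "payload": {
  "targets": [
    [-0.3,0,0,0,0],
    [-0.3,0,0,0,0],
    [-0.3,0,0,0,0],
    [-0.3,-1,0,0,0],
    [-0.3,-3,0,0,0],
    [0.5,-4,0,0,0],
    [1,-4,0,3,0],
    [1,-2,0,4,0],
    [1,0,0,4,0],
    [1,0,0,2,0],
    [1,0,0,0,0]
  ]
}}

```text
time_s: 45.4
eef_pos: [0.4818, -0.0058, 0.3289]
tcp_rot: [0.713, 0.026, -0.699, 0.038]
ft_force: [0.2, 0.6, -0.1]
opening: 1.002
```

```bash
python3 -c "
from h import *
shot('wrist','w10');obj('w10',.613,-.002,.035,.008);shot('scene','sc2');shot('side','s2')
for f,x,y in (('s2',.585,-.445),('sc2',.585,-.445),('sc2',.527,.463)):obj(f,x,y,.05,.005)
d=np.load('pics/sc2.npz')['img'][130:340,150:350,::-1];e=np.load('pics/w10.npz')['img'][...,::-1]
cv2.imwrite('pics/fin.png',np.hstack([cv2.resize(d,(400,420)),e[:,80:480]]))"
```

```text
w10 736 c 0.6065 -0.0021 wh 0.0290 0.0228 a 36.9 ztop 0.0162
s2 703 c 0.5903 -0.4586 wh 0.0536 0.0611 a 5.4 ztop 0.0560
sc2 190 c 0.5902 -0.4557 wh 0.0525 0.0655 a 9.8 ztop 0.0560
sc2 800 c 0.5260 0.4637 wh 0.0616 0.0629 a 0.8 ztop 0.0572
```

View pics/fin.png

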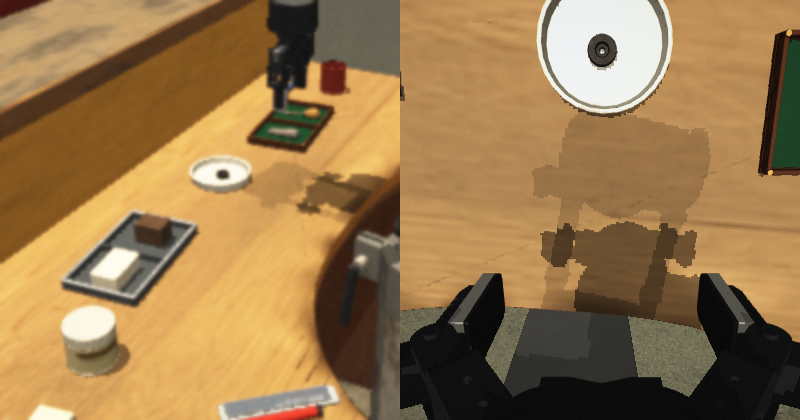

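```bash
python3 -c "
from h import *
for f in('side0','s2','scene0','sc2'):obj(f,.59,-.456,.055,.005)
finish_job();print(get_obs()['time_s'])"
```

```text
side0 704 c 0.5904 -0.4585 wh 0.0535 0.0606 a 3.8 ztop 0.0556
s2 703 c 0.5903 -0.4586 wh 0.0536 0.0611 a 5.4 ztop 0.0560
scene0 193 c 0.5917 -0.4556 wh 0.0594 0.0606 a 58.3 ztop 0.0565
sc2 191 c 0.5903 -0.4557 wh 0.0531 0.0653 a 8.0 ztop 0.0559
the job is handed in; nothing more can be done
the job is handed in; nothing more can be done
```

All five things are put away and the job is handed in, at about 45 s on the robot's clock against the 128 s limit. The hand-in gives no verdict, so what follows is from my own checks. I placed them in the order you listed them.

| Item | Place | Check of the last pictures |
|---|---|---|
| Charcoal block | steel tray, bay on the robot's right | flat and upright, top at the expected height |
| Magnesia block | steel tray, other bay | flat and upright, top at the expected height |
| Punch | wood tray, bay nearer the dish | flat on the floor, clear of the walls |
| Graver | wood tray, other bay | flat on the floor, shank clear of the wall |
| Wheel | round dish | flat, near the middle |

Measured heights read about 1.5 mm high everywhere, bench included, and I allowed for that. Both tins measured where they started, to within 2 mm.

These points were less clean:
- **Tool tilt:** the tool leaned up to about 9° during the moves. I brought it back to within about 3° before each of the later placings.
- **Joint 3:** while I was correcting the tilt, one push went to joint 3's lower limit; it read 0.221 rad against 0.22. I saw no reading past the limit, but I only read it after each move.
- **Punch:** my first grip on it was too high, so I reopened and gripped it lower.
- **Set-down forces:** the charcoal touched down at about 7 N, the magnesia at about 25 N and the graver at about 20 N. None of them was dropped.

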